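# Tip stir bars from a chute into the sample jar

### The job

Pick up the steel chute by its black handle, hold its spout low over the mouth of the white jar with the blue collar and tilt it so that both blue stir bars slide out into that jar; do not touch the bars with the gripper. Leave the jar standing where it is and put the chute back down upright on the table.

Things in the scene. Friction and masses are not known exactly. Their poses are not given: they have to be found in the camera images.
- chute_grip (a point): Centre of the black upright handle of the loose steel chute (0.16 kg), 65 mm above its underside. Handle 44 long (x) x 14 thick (y) x 44 high, on a bridge over the trough (its foot 43 mm, top 87 mm above the underside); grip it from above across the 14 mm. Axes: x along the trough to the open spout, y across, z up. Spout edge 105 mm ahead, closed rear end 75 mm behind. Stands level on the table.
- chute_spout (a point): Middle of the trough floor's front edge at the open spout, 2 mm above the underside: x +105, z -63 mm in the axes of chute_grip (same axes here). The trough is 180 mm long, 36 mm wide, 22 mm high (inside 32 mm wide, floor 2 mm thick; sides only 12 mm high near the spout). At the start the spout points to the left (+y) within 15 degrees.
- jar_blue_mouth (a point): Centre of the open mouth, at rim height, of the round white jar with the BLUE collar: 78 mm high, 58 mm outside and 52 mm inside diameter, straight, 74 mm deep, 0.3 kg, loose, on the table to the left (+y) of the chute. A like jar with an ORANGE collar stands 85 mm or more away (centres), nearer or farther; leave that one empty.
- bar_1_center (a point): Blue stir bar: octagonal plastic rod 9 mm across flats, 28 mm long, 12 g. It starts lying in the closed rear part of the chute, roughly along it. This point is its centre; x runs along the rod. Slippery: on the level it stays put, and it slides down the chute once that is tilted about 12 to 20 degrees.
- bar_2_center (a point): Blue stir bar: octagonal plastic rod 9 mm across flats, 28 mm long, 12 g. It starts lying in the closed rear part of the chute, roughly along it. This point is its centre; x runs along the rod. Slippery: on the level it stays put, and it slides down the chute once that is tilted about 12 to 20 degrees.

How it is judged (in metres and radians):
On the way:
1. the chute is tilted spout-down with its spout low over the mouth of the blue-collared jar (angle between chute_grip's own z axis and vertical above 0.17 rad and horizontal distance between chute_spout and jar_blue_mouth below 0.04 m and z of chute_spout in the frame of jar_blue_mouth between -0.04 and 0.07 m), for 0.1 s.
At the end, for the whole second after the job is handed in: Both stir bars lie inside the blue-collared jar (centres within 30 mm of its axis and at least 20 mm below its rim); the jar stands upright on the table (within 6 degrees) within 40 mm of where it was; the chute stands upright (within 9 degrees) on the table top, handle centre 55 to 75 mm above it (horizontal distance between each of bar_1_center, bar_2_center and jar_blue_mouth below 0.03 m and z of bar_1_center in the frame of jar_blue_mouth between -0.08 and -0.02 m and z of bar_2_center in the frame of jar_blue_mouth between -0.08 and -0.02 m and angle between jar_blue_mouth's own z axis and vertical below 0.1 rad and height (world z) of jar_blue_mouth below 0.085 m and distance of jar_blue_mouth from where it was at the start of the episode below 0.04 m and angle between chute_grip's own z axis and vertical below 0.15 rad and height (world z) of chute_grip between 0.055 and 0.075 m); the robot touches nothing.
It fails at once if the fingers touch a stir bar (contact force between the fingers and bar_1 above 0.5 N or contact force between the fingers and bar_2 above 0.5 N).
It also fails if it takes over 54 s, if anything falls off the work surface, if the arm or the gripper's body presses on something with over 40 N, if the wrist force passes 120 N, or if a joint passes its speed limit or range.

### The arm

A 7-joint arm with a two-finger parallel gripper is mounted at the origin on a cart in front of the work surface, level with it; the furniture and walls round the work are solid. World frame = base frame: x ahead of the robot, y to its left, z up, the work surface at z = 0. Lengths are in m, angles in degrees, forces in N, time in s.
With the tool pointing down it reaches from about 0.425 to 0.875 m from the base axis. Payload 4.7 kg.
Tool frame: the origin (TCP) lies between the finger pads; the fingertips stand 17 mm ahead of it and the grasp point (between the pads) lies 2 mm behind it; z points along the fingers, y is the line along which they close (so a half turn about z gives the same grasp; the last joint's range is limited). The gripper opens to 87 mm and grips with 3 to 60 N. Pads are 19 mm wide; open, the fingers measure 117 mm over their backs; the gripper's body (75 mm by 190 mm) begins 51 mm behind the grasp point.
Start: joints at [-63.192, 18.392, -4.016, 83.108, 1.295, 78.541, -3.26], TCP at [0.285, 0.584, 0.215] pointing down, gripper open.
Joint ranges: [-163.93, 163.93], [-17.29, 119.83], [-79.2, 71.16], [3.27, 140.29], [-89.18, 269.18], [5.43, 117.66], [-154.24, 154.24]. Speed limits (degrees/s): [147.25, 147.25, 180, 180, 180, 180, 180].

### API

Orientations are given as [roll, pitch, yaw] about the fixed x, y, z axes, in that order (R = Rz(yaw) Ry(pitch) Rx(roll)).
In Python, from cell import env, cams gives the robot as it stands.
- The arm moves only by the shell command python3 -m pendant 'ROWS' [FORCE]. ROWS is JSON, a list of rows, each an object of numbers: "tx", "ty", "tz": the shift along the tool's x, y, z each as a share of 0.05 m, from -1 to 1; "spin": the turn about the tool's z as a share of 4 degrees, from -1 to 1; "claw": the closure, from 0 (fully open) to 1 (shut). A call has 1 to 10 rows; each row shifts and turns the commanded pose from where the row before left it, along the tool's axes as they then stand; what a row does not reach is not made up. A row lasts 1/8 s, in which the tool goes at most 62.5 mm and 10.7 degrees, less where a joint would pass 70% of its speed; a pose out of reach is approached as far as the arm can. A call with a number of a shift or a turn outside -1 to 1 is refused whole. A call with a gripper value outside its range is refused whole. The fingers move at their own pace and stop on an object; FORCE is the grip in N (left out, the last holds). Time passes only in rows, so rows that do not move let the fingers close. It gives the time, the measured TCP pose, the force, the opening and the grip force at its end, in the units of the state.
- env.get_obs(): the state, without advancing time (a new reading comes with each control period).
- cams.read_camera(name): name is "side" or "top"; returns the picture (420x560x3 uint8, red, green, blue); there is no depth.
- cams.camera_info(name): a dict with "fx", "fy", "cx", "cy" (pixels), "k1" (the pictures are not rectified: a ray, as slopes to the right and down, at radius r is drawn at 1 + k1 r^2 times it, then the intrinsics apply), "rvec" (rotation vector, rad) and "tvec" (3), from world to camera coordinates, as OpenCV has them. Camera axes: x right, y down, z forward; pixel columns grow to the right and rows downward; lengths in m; the calibration is good to about 2 mm. A picture is of the moment at which its call begins. camera_info takes no time and is no camera call.
- env.sign_off(): hands the job in; it is judged then, once.
The state is a dict: "time_s": time; "qpos": joint angles; "joint_velocities": joint speeds; "effort": joint torques, N m; "tool_pos": TCP position; "tool_rot": TCP orientation; "force": force on the tool from outside, world axes, zero at the start; "wrist_torque": the same for the moment, N m; "grip_width": finger opening in m; "grasp_force": force on a finger pad.
Only numpy, scipy, OpenCV 4.12 (cv2) and the standard library are available. Lean on these libraries where they do the work, as an engineer would, in place of code of your own. Each camera call takes 0.05 s, during which the arm holds its last target. There are 200 camera calls.

## Working session

There is one attempt and no reset: what is moved stays moved. The work goes in short steps, Python scripts to look and compute and a shell command to move; the robot and the scene stay as the last step left them, time stands still between calls to the robot, and variables do not carry over. Pictures are saved under pics/ and viewed, at most 10 in all, crops included, and the job is handed in when it is done.

```bash
mkdir -p pics; ls; cat > h.py <<'E'
import numpy as np, cv2
from cell import env, cams
def shot(n,f=None):
    im=cams.read_camera(n)
    if f: cv2.imwrite('pics/'+f,im[:,:,::-1])
    return im
def cal(n):
    c=cams.camera_info(n); R=cv2.Rodrigues(np.array(c['rvec'],float))[0]; return c,R,np.array(c['tvec'],float)
def ray(n,u,v):
    c,R,t=cal(n); d=np.array([(u-c['cx'])/c['fx'],(v-c['cy'])/c['fy']]); s=d.copy()
    for _ in range(20): s=d/(1+c['k1']*(s@s))
    return -R.T@t, R.T@np.array([s[0],s[1],1.])
def onz(n,u,v,z):
    o,d=ray(n,u,v); return o+d*(z-o[2])/d[2]
def tri(a,b):
    (o1,d1),(o2,d2)=ray(*a),ray(*b); A=np.stack([d1,-d2],1); k=np.linalg.lstsq(A,o2-o1,rcond=None)[0]
    p,q=o1+k[0]*d1,o2+k[1]*d2; return (p+q)/2,np.linalg.norm(p-q)
def proj(n,P):
    c,R,t=cal(n); p=R@np.array(P)+t; s=p[:2]/p[2]; s=s*(1+c['k1']*(s@s)); return s[0]*c['fx']+c['cx'],s[1]*c['fy']+c['cy']
E
python3 - <<'E'
from h import *
np.set_printoptions(precision=3,suppress=True)
shot('top','t0.png');shot('side','s0.png')
for n in('top','side'):
    c,R,t=cal(n);print(n,c['fx'],-R.T@t,R[2])
o=env.get_obs();print({k:np.round(v,3) for k,v in o.items()})
E
```

```text
pics
top 440.607743256591 [0.377 0.282 0.936] [ 0.06   0.032 -0.998]
side 403.31615382563126 [ 0.489 -0.448  0.482] [-0.064  0.887 -0.457]
{'time_s': np.float64(0.1), 'qpos': array([-63.189,  18.436,  -4.017,  83.166,   1.295,  78.542,  -3.261]), 'joint_velocities': array([ 0.119, -0.164,  0.051, -0.125, -0.042,  0.001,  0.026]), 'effort': array([ -0.   , -49.257,  -0.406, -31.34 ,  -0.064,   0.039,   0.   ]), 'tool_pos': array([0.285, 0.584, 0.214]), 'tool_rot': array([-179.901,    0.006,  154.   ]), 'force': array([ 0.522,  1.283, -0.19 ]), 'wrist_torque': array([ 0.041, -0.034,  0.024]), 'grasp_force': np.float64(0.0), 'grip_width': np.float64(0.087)}
```

View pics/t0.png

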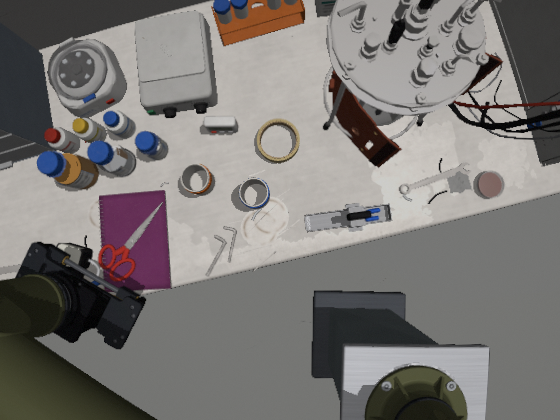

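View pics/s0.png

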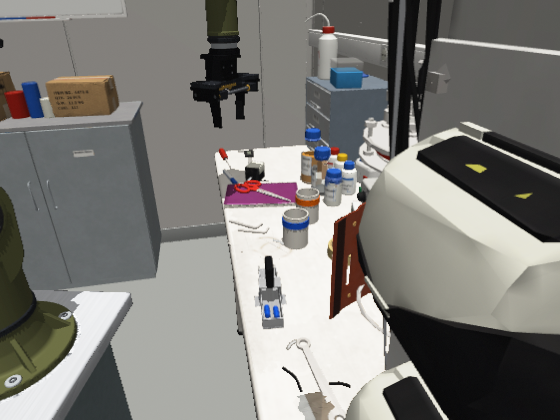

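Top view: the chute lies at about (348,217) with its handle near (365,213), its spout to the left near (306,223) and the bars at the rear near (380,214). The blue jar is at (255,193) and the orange jar at (197,179). In the side view the handle is at (269,271) and the blue jar at (295,228).

```bash
python3 - <<'E'
from h import *
t=cv2.imread('pics/t0.png');s=cv2.imread('pics/s0.png')
a=cv2.resize(t[165:245,230:400],None,fx=4.7,fy=4.7,interpolation=cv2.INTER_CUBIC)[:376,:799]
b=cv2.resize(s[195:335,235:335],None,fx=4,fy=4,interpolation=cv2.INTER_CUBIC)
cv2.imwrite('pics/ta.png',a);cv2.imwrite('pics/sa.png',b)
for n,im in(('top',t),('side',s)):
    h=cv2.cvtColor(im,cv2.COLOR_BGR2HSV)
    m=cv2.inRange(h,(100,120,60),(125,255,255))
    k,l,st,c=cv2.connectedComponentsWithStats(m)
    for i in range(1,k):
        if st[i,4]>12: print(n,'blue',st[i],c[i].round(1))
    m=cv2.inRange(h,(0,0,0),(180,255,45))
    k,l,st,c=cv2.connectedComponentsWithStats(m)
    for i in range(1,k):
        if 40<st[i,4]<900: print(n,'black',st[i],c[i].round(1))
E
```

```text
top blue [214   0  16  14 179] [221.6   5.5]
top blue [231   0  17   7  96] [239.    2.6]
top blue [83 93 12 10 55] [88.9 97.5]
top blue [103 111  16  15 171] [110.8 118.2]
top blue [136 132  22  22 379] [146.5 141.9]
top blue [ 88 141  25  24 453] [ 99.8 151.9]
top blue [ 37 151  28  26 548] [ 50.7 162.9]
top blue [250 193  20  15  37] [261.9 202.5]
top blue [367 208  13   5  43] [374.  210.1]
top blue [366 216  13   5  48] [372.1 218.1]
top blue [ 92 281   7   4  18] [ 95.3 282.6]
top black [419   0  15   9 110] [425.4   3.7]
top black [388  19  18  25 258] [396.6  31. ]
top black [462  57  39  49 354] [483.2  73.7]
top black [329  74  12  29 138] [335.2  86.4]
top black [193 102  15  12 124] [200.5 106.8]
top black [163 107  14  11 128] [169.7 111.7]
top black [209 128  23   2  44] [220.1 128.5]
top black [347 211  24  10 160] [358.2 215.2]
top black [ 67 236  25  33 233] [ 84.1 255.3]
top black [348 291  55   3  83] [376.9 292.1]
top black [365 366  59  54 190] [382.1 387.5]
side blue [ 0 18 26  1 26] [12.5 18. ]
side blue [330  68  38  20 572] [346.4  78. ]
side blue [ 22  82  2
[... 207 characters left out ...]
side blue [230 178   7   6  24] [232.8 180.4]
side blue [282 217  27  13 175] [294.9 224.7]
side blue [264 305   6  13  64] [266.6 311. ]
side blue [273 306   7  12  58] [275.7 311.6]
side black [206   0  34  44 823] [217.8  21.8]
side black [234  89  14  30 261] [240.  103.4]
side black [245 168  19  13 173] [253.5 173.6]
side black [357 191   9  11  71] [361.4 196.3]
side black [  0 205  14  50 409] [  4.7 229. ]
side black [333 218  13  99 640] [338.8 265.6]
side black [357 234  14  46 221] [361.8 258. ]
side black [265 256   8  32 217] [268.6 271.8]
side black [ 63 330  13  27  65] [ 69.7 344.8]
side black [282 368  20  24  49] [293.  378.1]
side black [329 382  21   6  46] [339.8 384. ]
```

View pics/ta.png

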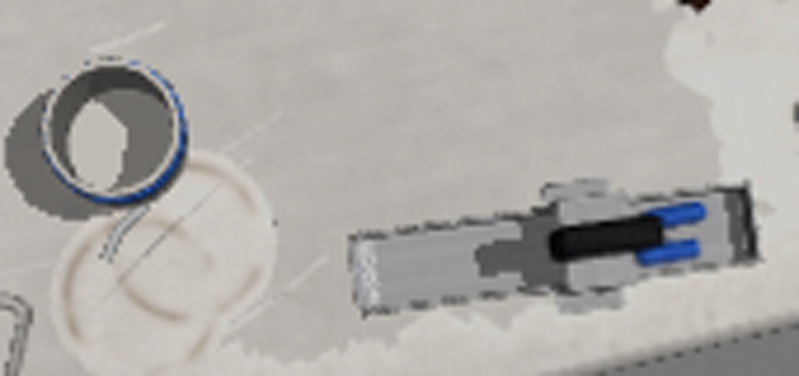

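View pics/sa.png

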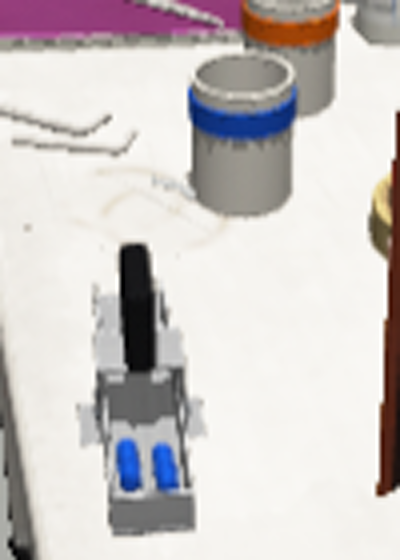

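Top crop: the handle top runs from (347,216.7) to (371,214.4) in full-picture pixels. The spout edge middle is at about (306.2,224), the rear end at (389.8,212.5) and the jar rim centre at (254.7,192.6). The bars are clear of the handle at the rear, and the bridge has small side ears.

```bash
python3 - <<'E'
from h import *
np.set_printoptions(precision=4,suppress=True)
T=lambda u,v,z:onz('top',u,v,z)
a,b=T(347,216.7,.087),T(370.9,214.4,.087); print('handle ends',a,b,np.linalg.norm(a-b))
sp=T(306.2,224,.004); re=T(389.8,212.5,.022); print('spout',sp,'rear',re,np.linalg.norm((sp-re)[:2]))
g=(a+b)/2
for n,d in(('handle',a-b),('trough',sp-re)): print(n,np.degrees(np.arctan2(d[1],d[0])))
u=(sp-re)[:2]/np.linalg.norm((sp-re)[:2]); print('grip from handle',g,'from spout',sp[:2]-.105*u,'from rear',re[:2]+.075*u)
print('jar mouth',T(254.7,192.6,.078), tri(('top',254.7,192.6),('side',235+242/4,195+80/4)))
print('orange',T(197.5,178.5,.078))
print('grip tri',tri(('top',358.5,215.4),('side',235+133/4,195+247/4)))
for n,p in((1,(374,210.1)),(2,(372.1,218.1))): print('bar',T(*p,.008))
E
```

```text
handle ends [0.4195 0.1706 0.087 ] [0.425  0.1244 0.087 ] 0.04653738855183095
spout [0.4061 0.2457 0.004 ] rear [0.4336 0.0727 0.022 ] 0.1751141455414231
handle 96.84179113283666
trough 99.03379006522215
grip from handle [0.4222 0.1475 0.087 ] from spout [0.4226 0.142 ] from rear [0.4218 0.1468]
jar mouth [0.4628 0.3507 0.078 ] (array([0.4643, 0.3511, 0.0731]), np.float64(0.0019850305062459822))
orange [0.4884 0.4651 0.078 ]
grip tri (array([0.4227, 0.1493, 0.0927]), np.float64(0.0010421945356444558))
bar [0.4387 0.1032 0.008 ]
bar [0.4217 0.1071 0.008 ]
```

```bash
python3 - <<'E'
from h import *
np.set_printoptions(precision=3,suppress=True)
for s in((331,315),(338,218)):
  for t in((379,164),(397,150)): print(s,t,tri(('top',*t),('side',*s)))
for z in(0,.1,.2): print(z,onz('top',379,164,z),onz('top',335,100,z),onz('side',331,315,z))
E
python3 -m pendant '[{"tx":-0.6,"ty":-0.7},{"tx":-0.6,"ty":-0.7},{"tx":-0.6,"ty":-0.7},{"tx":-0.6,"ty":-0.7},{"tx":-0.6,"ty":-0.7},{"tx":-0.6,"ty":-0.7}]'
```

```text
(331, 315) (379, 164) (array([0.535, 0.094, 0.013]), np.float64(0.0022376456911293845))
(331, 315) (397, 150) (array([0.546, 0.063, 0.043]), np.float64(0.029888855218125503))
(338, 218) (379, 164) (array([0.524, 0.128, 0.18 ]), np.float64(0.032275383117387334))
(338, 218) (397, 150) (array([0.534, 0.101, 0.196]), np.float64(0.007627403960080834))
0 [0.539 0.092 0.   ] [0.677 0.188 0.   ] [0.535 0.109 0.   ]
0.1 [0.521 0.112 0.1  ] [0.645 0.198 0.1  ] [ 0.526 -0.007  0.1  ]
0.2 [0.504 0.132 0.2  ] [0.613 0.208 0.2  ] [ 0.516 -0.122  0.2  ]invalid input at $[0]: expected keys tx, ty, tz, spin, claw
```

```bash
python3 -m pendant '[{"tx":-0.65,"ty":-0.7,"tz":0,"spin":0,"claw":0},{"tx":-0.65,"ty":-0.7,"tz":0,"spin":0,"claw":0},{"tx":-0.65,"ty":-0.7,"tz":0,"spin":0,"claw":0},{"tx":-0.65,"ty":-0.7,"tz":0,"spin":0,"claw":0},{"tx":-0.65,"ty":-0.7,"tz":0,"spin":0,"claw":0},{"tx":-0.65,"ty":-0.7,"tz":0,"spin":0,"claw":0},{"tx":-0.65,"ty":-0.7,"tz":0,"spin":0,"claw":0},{"tx":0,"ty":0,"tz":0,"spin":1,"claw":0},{"tx":0,"ty":0,"tz":0,"spin":1,"claw":0},{"tx":0,"ty":0,"tz":0,"spin":1,"claw":0}]' && python3 -m pendant '[{"tx":0,"ty":0,"tz":0,"spin":1,"claw":0},{"tx":0,"ty":0,"tz":0,"spin":1,"claw":0},{"tx":0,"ty":0,"tz":0,"spin":1,"claw":0},{"tx":0,"ty":0,"tz":0,"spin":1,"claw":0},{"tx":0,"ty":0,"tz":0,"spin":1,"claw":0},{"tx":0,"ty":0,"tz":0,"spin":1,"claw":0},{"tx":0,"ty":0,"tz":0,"spin":1,"claw":0},{"tx":0,"ty":0,"tz":0,"spin":1,"claw":0},{"tx":0,"ty":0,"tz":0,"spin":1,"claw":0},{"tx":0,"ty":0,"tz":0,"spin":1,"claw":0}]'
```

```text
time_s: 1.35
tool_pos: [0.3819, 0.2639, 0.2148]
tool_rot: [-180.0, -0.0, 141.8]
force: [-0.5, 0.7, 0.7]
grip_width: 0.0873
grasp_force: 0.0
time_s: 2.6
tool_pos: [0.3818, 0.2641, 0.2147]
tool_rot: [-180.0, 0.0, 101.9]
force: [-0.4, -0.2, -0.2]
grip_width: 0.0871
grasp_force: 0.0
```

```bash
python3 -m pendant '[{"tx":0,"ty":0,"tz":0,"spin":0.85,"claw":0},{"tx":-0.95,"ty":0.15,"tz":0,"spin":0,"claw":0},{"tx":-0.95,"ty":0.15,"tz":0,"spin":0,"claw":0},{"tx":-0.95,"ty":0.15,"tz":0,"spin":0,"claw":0},{"tx":0,"ty":0,"tz":0.8,"spin":0,"claw":0},{"tx":0,"ty":0,"tz":0.8,"spin":0,"claw":0},{"tx":0,"ty":0,"tz":0,"spin":0,"claw":0}]' && python3 - <<'E'
from h import *
t=shot('top');s=shot('side')
a=cv2.resize(t[100:260,250:420],None,fx=2.4,fy=2.4);b=cv2.resize(s[170:330,190:360],None,fx=2.3,fy=2.4)
cv2.imwrite('pics/v1.png',np.hstack([a,b])[:,:,::-1])
E
```

```text
time_s: 3.48
tool_pos: [0.4229, 0.1256, 0.1324]
tool_rot: [-179.6, 0.1, 98.6]
force: [-0.3, -1.5, 0.3]
grip_width: 0.0871
grasp_force: 0.0
```

View pics/v1.png

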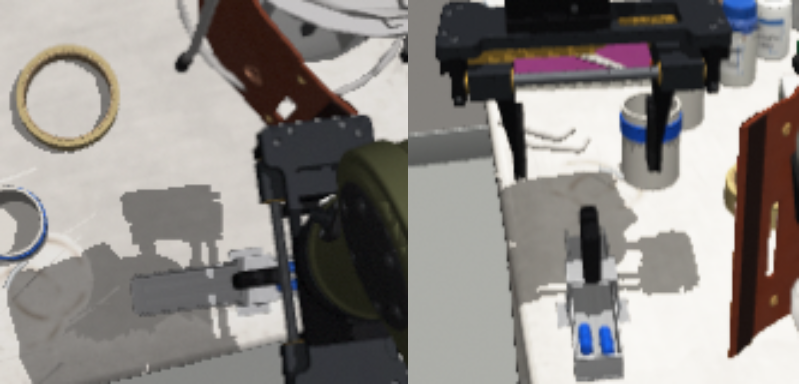

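The left half shows the gripper over the rear of the handle, with its body just clear of the brown plate corner near (350,110). On the right, the fingers at (517,170) and (655,165) straddle the handle at (590,240).

```bash
python3 -m pendant '[{"tx":0,"ty":0.04,"tz":0.45,"spin":0,"claw":0},{"tx":0,"ty":0,"tz":0.45,"spin":0,"claw":0},{"tx":0,"ty":0,"tz":0.44,"spin":0,"claw":0},{"tx":0,"ty":0,"tz":0,"spin":0,"claw":0},{"tx":0,"ty":0,"tz":0,"spin":0,"claw":0}]' 30 && python3 -m pendant '[{"tx":0,"ty":0,"tz":0,"spin":0,"claw":1},{"tx":0,"ty":0,"tz":0,"spin":0,"claw":1},{"tx":0,"ty":0,"tz":0,"spin":0,"claw":1},{"tx":0,"ty":0,"tz":0,"spin":0,"claw":1},{"tx":0,"ty":0,"tz":0,"spin":0,"claw":1},{"tx":0,"ty":0,"tz":0,"spin":0,"claw":1}]' 30
```

```text
time_s: 4.2
tool_pos: [0.429, 0.1277, 0.0699]
tool_rot: [179.8, -0.0, 98.6]
force: [1.2, 0.0, -0.4]
grip_width: 0.087
grasp_force: 0.0
time_s: 4.95
tool_pos: [0.4276, 0.1271, 0.068]
tool_rot: [180.0, -0.0, 98.6]
force: [-0.5, 0.7, -0.1]
grip_width: 0.0352
grasp_force: 0.0
```

```bash
python3 -m pendant '[{"tx":0,"ty":-0.03,"tz":0.03,"spin":0,"claw":1},{"tx":0,"ty":0,"tz":0,"spin":0,"claw":1},{"tx":0,"ty":0,"tz":0,"spin":0,"claw":1},{"tx":0,"ty":0,"tz":0,"spin":0,"claw":1},{"tx":0,"ty":0,"tz":0,"spin":0,"claw":1}]' 30
```

```text
time_s: 5.58
tool_pos: [0.4259, 0.1268, 0.0664]
tool_rot: [-180.0, 0.0, 98.6]
force: [-0.6, 0.4, -1.3]
grip_width: 0.0133
grasp_force: 30.0
```

```bash
python3 -m pendant '[{"tx":0,"ty":0,"tz":0,"spin":0,"claw":1},{"tx":0,"ty":0,"tz":-0.2,"spin":0,"claw":1},{"tx":0,"ty":0,"tz":-0.2,"spin":0,"claw":1},{"tx":0,"ty":0,"tz":0,"spin":0,"claw":1},{"tx":0,"ty":0,"tz":0,"spin":0,"claw":1}]' 60 && python3 - <<'E'
from h import *
t=shot('top');s=shot('side')
a=cv2.resize(t[150:260,270:420],None,fx=2.66,fy=2.66);b=cv2.resize(s[210:340,200:350],None,fx=2.66,fy=2.66)
b=b[:a.shape[0]+50]; a=cv2.copyMakeBorder(a,0,b.shape[0]-a.shape[0],0,0,cv2.BORDER_CONSTANT)
cv2.imwrite('pics/v2.png',np.hstack([a,b])[:,:,::-1])
E
```

```text
time_s: 6.2
tool_pos: [0.4261, 0.1269, 0.0867]
tool_rot: [180.0, -0.0, 98.6]
force: [0.5, -0.5, -2.1]
grip_width: 0.0132
grasp_force: 60.0
```

View pics/v2.png

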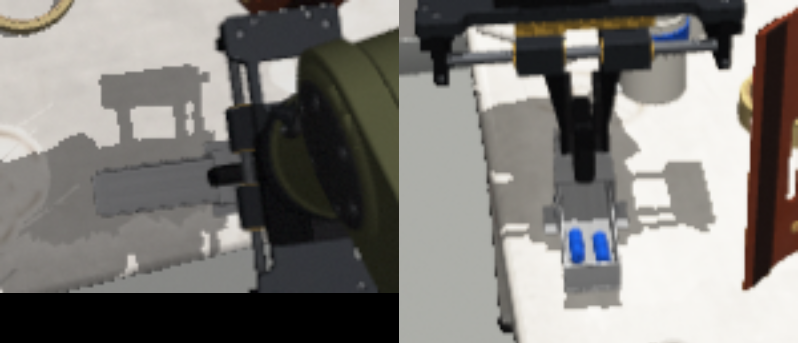

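The chute is off the table and about level in the grip. Both bars are at the rear, at (576,246) and (601,246) in the right half. I'll lift it and carry it to the jar gently.

```bash
python3 -m pendant '[{"tx":0,"ty":0,"tz":-0.2,"spin":0,"claw":1},{"tx":0,"ty":0,"tz":-0.4,"spin":0,"claw":1},{"tx":0,"ty":0,"tz":-0.6,"spin":0,"claw":1},{"tx":0,"ty":0,"tz":-0.6,"spin":0,"claw":1},{"tx":0,"ty":0,"tz":-0.3,"spin":0,"claw":1},{"tx":0,"ty":0,"tz":-0.15,"spin":0,"claw":1}]' 60 && python3 -m pendant '[{"tx":0.12,"ty":0.08,"tz":0,"spin":0,"claw":1},{"tx":0.24,"ty":0.16,"tz":0,"spin":0,"claw":1},{"tx":0.3,"ty":0.2,"tz":0,"spin":0,"claw":1},{"tx":0.3,"ty":0.2,"tz":0,"spin":0,"claw":1},{"tx":0.3,"ty":0.2,"tz":0,"spin":0,"claw":1},{"tx":0.3,"ty":0.2,"tz":0,"spin":0,"claw":1},{"tx":0.3,"ty":0.2,"tz":0,"spin":0,"claw":1},{"tx":0.2,"ty":0.12,"tz":0,"spin":0,"claw":1},{"tx":0.1,"ty":0.05,"tz":0,"spin":0,"claw":1},{"tx":0,"ty":0,"tz":0,"spin":0,"claw":1}]' && python3 - <<'E'
from h import *
t=shot('top');s=shot('side')
a=cv2.resize(t[130:260,230:380],None,fx=2.66,fy=2.66);b=cv2.resize(s[110:290,200:350],None,fx=2.66,fy=2.66)
a=cv2.copyMakeBorder(a,0,b.shape[0]-a.shape[0],0,0,cv2.BORDER_CONSTANT)
cv2.imwrite('pics/v3.png',np.hstack([a,b])[:,:,::-1])
E
```

```text
time_s: 7.05
tool_pos: [0.4263, 0.1269, 0.1997]
tool_rot: [180.0, -0.0, 98.6]
force: [-0.1, -0.1, -1.8]
grip_width: 0.013
grasp_force: 60.0
time_s: 8.3
tool_pos: [0.4796, 0.2442, 0.199]
tool_rot: [-180.0, 0.0, 98.6]
force: [-0.9, -0.7, -2.1]
grip_width: 0.0135
grasp_force: 60.0
```

View pics/v3.png

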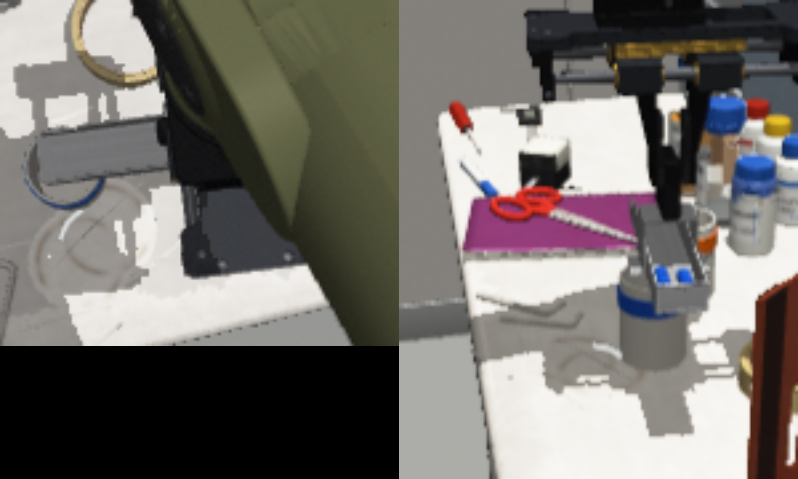

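The right half shows the chute level above the blue jar, with the bars at the rear at (661,274) and (684,274), about (302,213) in the full picture. On the left, the spout edge at about (38,158), or (244,189) full, is just past the jar centre. Now I'll loosen the grip in steps so the chute swings in the pads.

```bash
cat >> h.py <<'E'
def bars():
    s=shot('side'); m=cv2.inRange(cv2.cvtColor(s,cv2.COLOR_RGB2HSV),(100,120,60),(125,255,255))
    k,l,st,c=cv2.connectedComponentsWithStats(m)
    print('bars',[(st[i,4],c[i].round(1).tolist()) for i in range(1,k) if 8<st[i,4]<180 and 275<c[i][0]<325 and 175<c[i][1]<240])
E
S='[{"tx":0,"ty":0,"tz":0,"spin":0,"claw":1}]'
python3 -c "from h import *;bars();print(proj('top',[.4796-.0185,.2442+.1236,.135]))"
python3 -m pendant '[{"tx":0,"ty":0,"tz":0,"spin":0,"claw":1},{"tx":0,"ty":0,"tz":0,"spin":0,"claw":1}]' 20 | tail -1; python3 -c "from h import *;bars()"
python3 -m pendant '[{"tx":0,"ty":0,"tz":0,"spin":0,"claw":1},{"tx":0,"ty":0,"tz":0,"spin":0,"claw":1}]' 12 | tail -1; python3 -c "from h import *;bars()"
```

```text
bars [(np.int32(30), [298.5, 213.0]), (np.int32(24), [307.0, 213.4]), (np.int32(93), [289.0, 224.9])]
(np.float64(242.95212712972534), np.float64(190.1848157974229))
grasp_force: 20.0
bars [(np.int32(28), [298.5, 212.7]), (np.int32(28), [307.3, 213.4]), (np.int32(96), [289.6, 225.0])]
grasp_force: 12.0
bars [(np.int32(28), [298.5, 212.7]), (np.int32(28), [307.3, 213.4]), (np.int32(96), [289.6, 225.0])]
```

Spout position agrees with prediction (243,190). Continue loosening.

```bash
python3 -m pendant '[{"tx":0,"ty":0,"tz":0,"spin":0,"claw":1},{"tx":0,"ty":0,"tz":0,"spin":0,"claw":1}]' 8 | tail -1; python3 -c "from h import *;bars()"
python3 -m pendant '[{"tx":0,"ty":0,"tz":0,"spin":0,"claw":1},{"tx":0,"ty":0,"tz":0,"spin":0,"claw":1}]' 6 | tail -1; python3 -c "from h import *;bars()"
python3 -m pendant '[{"tx":0,"ty":0,"tz":0,"spin":0,"claw":1},{"tx":0,"ty":0,"tz":0,"spin":0,"claw":1}]' 5 | tail -1; python3 -c "from h import *;bars()"
```

```text
grasp_force: 8.0
bars [(np.int32(28), [298.5, 212.7]), (np.int32(28), [307.3, 213.4]), (np.int32(96), [289.6, 225.0])]
grasp_force: 6.0
bars [(np.int32(28), [298.5, 212.7]), (np.int32(28), [307.3, 213.4]), (np.int32(96), [289.6, 225.0])]
grasp_force: 5.0
bars [(np.int32(28), [298.5, 212.7]), (np.int32(28), [307.3, 213.4]), (np.int32(96), [289.6, 225.0])]
```

```bash
python3 -m pendant '[{"tx":0,"ty":0,"tz":0,"spin":0,"claw":1},{"tx":0,"ty":0,"tz":0,"spin":0,"claw":1}]' 4 | tail -1; python3 -c "from h import *;bars()"
python3 -m pendant '[{"tx":0,"ty":0,"tz":0,"spin":0,"claw":1}]' 3.5 | tail -1; python3 -c "from h import *;bars()"
python3 -m pendant '[{"tx":0,"ty":0,"tz":0,"spin":0,"claw":1}]' 3 | tail -4; python3 -c "from h import *;bars()"
```

```text
grasp_force: 4.0
bars [(np.int32(28), [298.5, 212.7]), (np.int32(27), [307.2, 213.3]), (np.int32(96), [289.6, 225.0])]
grasp_force: 3.5
bars [(np.int32(25), [298.6, 212.9]), (np.int32(21), [307.1, 213.3]), (np.int32(97), [289.6, 225.1])]
tool_rot: [180.0, -0.0, 98.6]
force: [0.3, -0.1, -1.7]
grip_width: 0.0141
grasp_force: 3.0
bars [(np.int32(17), [298.7, 212.7]), (np.int32(16), [307.1, 213.3]), (np.int32(100), [289.9, 225.0])]
```

```bash
python3 -m pendant '[{"tx":0,"ty":0,"tz":0,"spin":0,"claw":1}]' 3 | tail -1; python3 - <<'E'
from h import *
bars();t=shot('top');s=shot('side')
a=cv2.resize(t[130:260,230:380],None,fx=2.66,fy=2.66);b=cv2.resize(s[150:270,240:340],None,fx=4,fy=4)
a=cv2.copyMakeBorder(a,0,b.shape[0]-a.shape[0],0,0,cv2.BORDER_CONSTANT)
cv2.imwrite('pics/v4.png',np.hstack([a,b])[:,:,::-1])
E
```

```text
grasp_force: 3.0
bars [(np.int32(18), [299.1, 213.1]), (np.int32(10), [306.9, 212.9]), (np.int32(106), [290.5, 225.2])]
```

View pics/v4.png

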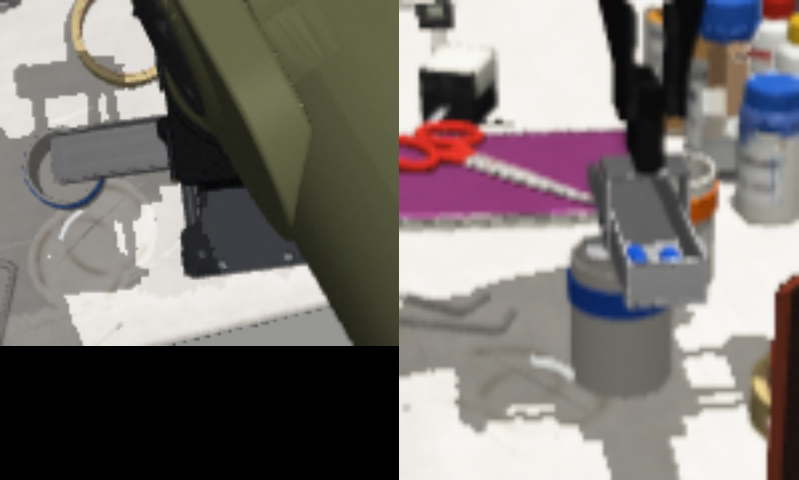

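The right half shows the chute drooping slowly, with the bars partly behind the rising rear wall. On the left, the spout edge moved from (38,158) to (52,158), a tilt of about 8°. I'll hold the grip, lower slightly and continue.

```bash
python3 -m pendant '[{"tx":0,"ty":0,"tz":0,"spin":0,"claw":1},{"tx":0.08,"ty":0.0,"tz":0.1,"spin":0,"claw":1},{"tx":0.04,"ty":0.0,"tz":0.1,"spin":0,"claw":1},{"tx":0,"ty":0,"tz":0,"spin":0,"claw":1}]' 10; cat >> h.py <<'E'
def spout():
    t=shot('top'); n=len(__import__('os').listdir('pics')); return t
E
python3 - <<'E'
from h import *
bars()
np.set_printoptions(precision=4,suppress=True)
t=shot('top'); g=cv2.cvtColor(t,cv2.COLOR_RGB2GRAY).astype(int)
for v in(186,189,192): print(v,g[v,238:262])
print(onz('top',249.5,190,.117))
E
```

```text
time_s: 11.38
tool_pos: [0.4782, 0.2502, 0.1882]
tool_rot: [-179.9, 0.0, 98.6]
force: [-0.7, 0.6, -2.6]
grip_width: 0.0139
grasp_force: 10.0
bars [(np.int32(19), [297.8, 216.7]), (np.int32(79), [287.8, 224.5]), (np.int32(10), [306.5, 216.6])]
186 [130 129 133 121  78  76  76  76 107 108 109 109 111 112 110 111 111 112
 111 111 113 113 112 111]
189 [131 131 123  79  75  76  76  77  98 107 110 110 109 110 108 108 108 108
 109 108 108 109 108 109]
192 [100 130 102  77  76  75  73 136 111 111 107 107 109 107 107 109 108 109
 109 108 109 109 111 110]
[0.4636 0.3574 0.117 ]
```

```bash
cat > m.py <<'E'
from h import *
bars(); t=shot('top'); g=cv2.cvtColor(t,cv2.COLOR_RGB2GRAY).astype(int); print(g[189,240:272])
E
R='[{"tx":0,"ty":0,"tz":0,"spin":0,"claw":1}]'
python3 -m pendant '[{"tx":0,"ty":0,"tz":0,"spin":0,"claw":1}]' 3 |tail -1; python3 m.py
python3 -m pendant '[{"tx":0,"ty":0,"tz":0,"spin":0,"claw":1}]' 3 |tail -1; python3 m.py
```

```text
grasp_force: 3.0
bars [(np.int32(14), [298.4, 215.9]), (np.int32(13), [306.7, 216.5]), (np.int32(84), [288.2, 224.7])]
[122  80  76  75  77  77  90 106 108 108 108 112 110 108 108 109 109 109
 108 109 109 109 108 109 108 110 109 108 108 109 108 109]
grasp_force: 3.0
bars [(np.int32(13), [298.4, 216.1]), (np.int32(13), [306.7, 216.5]), (np.int32(82), [288.1, 224.6])]
[124  79  76  76  74  76  89 106 108 109 110 110 109 108 107 108 108 107
 108 109 109 108 110 110 108 108 109 107 107 108 107 110]
```

```bash
python3 -m pendant '[{"tx":0,"ty":0,"tz":0,"spin":0,"claw":1},{"tx":0,"ty":0,"tz":0,"spin":0,"claw":1},{"tx":0,"ty":0,"tz":0,"spin":0,"claw":1},{"tx":0,"ty":0,"tz":0,"spin":0,"claw":1}]' 3 |tail -1; python3 m.py
python3 -m pendant '[{"tx":0,"ty":0,"tz":-0.5,"spin":0,"claw":1},{"tx":0,"ty":0,"tz":0.5,"spin":0,"claw":1},{"tx":0,"ty":0,"tz":0,"spin":0,"claw":1}]' 3 |tail -1; python3 m.py
```

```text
grasp_force: 3.0
bars [(np.int32(15), [298.5, 216.0]), (np.int32(12), [306.8, 216.4]), (np.int32(82), [288.1, 224.6])]
[123  80  77  75  75  76  88 106 107 108 109 111 110 108 108 108 109 107
 108 109 110 108 109 109 109 109 109 109 108 109 109 109]
grasp_force: 3.0
bars [(np.int32(79), [287.9, 224.6])]
[124  79  75  76  76  77 108 136 137 137 138 138 137 106  99 100 100 101
 100 100  99  99  99  99  97  98  98  99  98  99  98  99]
```

```bash
cat > m.py <<'E'
from h import *
bars(); t=shot('top'); g=cv2.cvtColor(t,cv2.COLOR_RGB2GRAY).astype(int)
for v in(186,190,194): print(g[v,238:272])
m=cv2.inRange(cv2.cvtColor(t,cv2.COLOR_RGB2HSV),(100,120,60),(125,255,255))[165:225,225:300]
k,l,st,c=cv2.connectedComponentsWithStats(m)
print('topblue',[(st[i,4],(c[i]+[225,165]).round(1).tolist()) for i in range(1,k)])
o=env.get_obs();print(o['tool_pos'],o['force'],o['time_s'])
E
python3 m.py
```

```text
bars [(np.int32(86), [288.4, 224.7])]
[130 129 133 121  79  75  75  76  76  76  78 126 137 137 115  99 100 100
 102 101 100 101 101 102 102 102 103 102 101 101 102 101 100 101]
[131 123 105  78  76  76  76  89 137 138 137 137 137 137 138 103  99  98
  99 101  97  98  98  98  96  98  99  99  98  98  98  98  98  98]
[128 115 108  78  75  76 105 136 137 137 136 137 137 137 138 115  98 100
 100 100 100  99 100 100  99 100  99  99 101  97  99  97  98  96]
topblue [(np.int32(23), [262.0, 203.8]), (np.int32(1), [246.0, 205.0]), (np.int32(1), [248.0, 206.0]), (np.int32(4), [251.5, 207.0])]
[0.4790637  0.25026252 0.18969219] [ 0.53620717  0.37419077 -1.19584791] 13.1
```

```bash
python3 - <<'E'
from h import *
t=shot('top');s=shot('side')
a=cv2.resize(t[150:230,230:300],None,fx=5.7,fy=5.7);b=cv2.resize(s[150:264,240:340],None,fx=4,fy=4)
cv2.imwrite('pics/v5.png',np.hstack([a,b])[:,:,::-1])
E
```

```text
(no output)
```

View pics/v5.png

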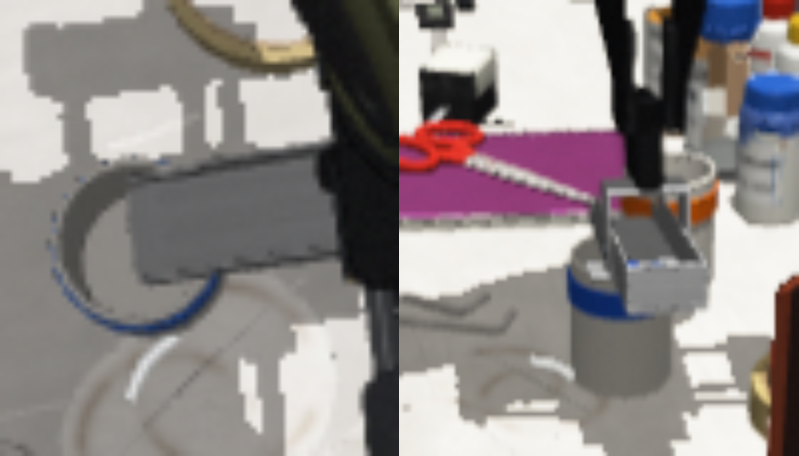

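Tilt is now about 17°. The spout edge at (130,230) on the left is over the mouth centre, and on the right the bars are still just visible behind the rear wall at (635,263) and (665,260). I'll give it one more nudge.

```bash
python3 -m pendant '[{"tx":0.05,"ty":0,"tz":-0.5,"spin":0,"claw":1},{"tx":0.03,"ty":0,"tz":0.4,"spin":0,"claw":1},{"tx":0,"ty":0,"tz":0,"spin":0,"claw":1}]' 3 |tail -1; python3 m.py
```

```text
grasp_force: 3.0
bars [(np.int32(116), [291.5, 225.3])]
[131 130 133 122  81  76  75  77  77  77  79 125 136 103  99  98  98  97
  99  99  99  98  99  99  98 100 101 100 100 100 100 100  98  99]
[131 123 106  77  76  75  74  87 136 138 137 138 137 137 124 101  97  98
  98  97  99  97  96  98  98  99  98  97  98  98  97  96  96  98]
[128 117 108  77  75  76 106 136 138 136 138 137 138 137 109  97  98  98
  99  99 100  99  99  98  99  97  99 100  97  99  98  97  97  97]
topblue [(np.int32(22), [261.8, 204.1]), (np.int32(1), [246.0, 205.0]), (np.int32(1), [248.0, 206.0]), (np.int32(4), [251.5, 207.0])]
[0.47810002 0.25393527 0.19424116] [-0.30961886  0.40768329 -1.24879685] 13.675
```

```bash
python3 -m pendant '[{"tx":0.03,"ty":0,"tz":-0.8,"spin":0,"claw":1},{"tx":0.03,"ty":0,"tz":0.8,"spin":0,"claw":1},{"tx":0,"ty":0,"tz":0,"spin":0,"claw":1}]' 3 |tail -1; python3 m.py
```

```text
grasp_force: 3.0
bars [(np.int32(93), [290.3, 225.4])]
[130 129 132 121  79  76  76  75  75  76  78 124 136 136 136 109 113  96
  97  99  97  97  96  96  95  96  95  95  97  95  96  97  96  97]
[130 121 105  78  75  75  76  89 136 136 136 136 137 137 136 118  97  98
  96  98  98  98  98  98  97  97  99  99  97  96  96  95  95  96]
[127 116 108  79  75  74 106 134 137 138 136 137 137 137 137 118  96  97
  98  97  97  95  96  95  96  95  96  97  96  96  97  98  97  98]
topblue [(np.int32(17), [260.9, 204.9]), (np.int32(1), [246.0, 205.0]), (np.int32(1), [248.0, 206.0]), (np.int32(4), [251.5, 207.0])]
[0.47756471 0.25675933 0.19442558] [ 0.57454483  0.24907313 -1.34353951] 14.15
```

```bash
python3 - <<'E'
from h import *
f=[]
for i in range(24): s=shot('side'); f.append(env.get_obs()['force'])
f=np.array(f);print(f.mean(0),f.std(0)/5)
hs=cv2.cvtColor(s,cv2.COLOR_RGB2HSV)[190:230,285:320]
m=cv2.inRange(hs,(95,60,40),(130,255,255)); print([(x+285,y+190) for y,x in np.argwhere(m)if x>12][:20])
m=cv2.inRange(cv2.cvtColor(shot('top'),cv2.COLOR_RGB2HSV)[180:215,240:300],(95,60,40),(130,255,255));print([(x+240,y+180) for y,x in np.argwhere(m)][:60])
E
```

```text
[-3.98317605e-02 -1.02477141e-03 -2.20726726e+00] [0.08392011 0.08922335 0.11357884]
[(np.int64(298), np.int64(226)), (np.int64(299), np.int64(226)), (np.int64(300), np.int64(226)), (np.int64(301), np.int64(226)), (np.int64(302), np.int64(226)), (np.int64(303), np.int64(226)), (np.int64(304), np.int64(226)), (np.int64(305), np.int64(226)), (np.int64(306), np.int64(226)), (np.int64(307), np.int64(226)), (np.int64(298), np.int64(227)), (np.int64(299), np.int64(227)), (np.int64(300), np.int64(227)), (np.int64(301), np.int64(227)), (np.int64(302), np.int64(227)), (np.int64(303), np.int64(227)), (np.int64(304), np.int64(227)), (np.int64(305), np.int64(227)), (np.int64(298), np.int64(228)), (np.int64(299), np.int64(228))]
[(np.int64(240), np.int64(198)), (np.int64(267), np.int64(198)), (np.int64(240), np.int64(199)), (np.int64(267), np.int64(199)), (np.int64(241), np.int64(200)), (np.int64(266), np.int64(200)), (np.int64(267), np.int64(200)), (np.int64(241), np.int64(201)), (np.int64(242), np.int64(201)), (np.int64(265), np.int64(201)), (np.int64(266), np.int64(201)), (np.int64(242), np.in
[... 590 characters left out ...]
.int64(247), np.int64(206)), (np.int64(248), np.int64(206)), (np.int64(249), np.int64(206)), (np.int64(258), np.int64(206)), (np.int64(259), np.int64(206)), (np.int64(260), np.int64(206)), (np.int64(261), np.int64(206)), (np.int64(262), np.int64(206)), (np.int64(249), np.int64(207)), (np.int64(250), np.int64(207)), (np.int64(251), np.int64(207)), (np.int64(252), np.int64(207)), (np.int64(253), np.int64(207)), (np.int64(254), np.int64(207)), (np.int64(255), np.int64(207)), (np.int64(256), np.int64(207)), (np.int64(257), np.int64(207)), (np.int64(258), np.int64(207)), (np.int64(259), np.int64(207)), (np.int64(260), np.int64(207)), (np.int64(255), np.int64(208)), (np.int64(256), np.int64(208))]
```

```bash
python3 -m pendant '[{"tx":-0.25,"ty":0,"tz":-0.8,"spin":0,"claw":1},{"tx":0.3,"ty":0,"tz":0.7,"spin":0,"claw":1},{"tx":0,"ty":0,"tz":0,"spin":0,"claw":1},{"tx":0,"ty":0,"tz":0,"spin":0,"claw":1}]' 3 |tail -1; cat > m2.py <<'E'
import m
from h import *
f=[]
for i in range(16): s=shot('side'); f.append(env.get_obs()['force'][2])
print('fz',np.mean(f),np.std(f)/4); print(onz('top',253,190.5,.088))
E
python3 m2.py
```

```text
grasp_force: 2.9
bars [(np.int32(98), [290.3, 225.3])]
[131 130 134 121  79  76  76  76  70  99 102 100 101  99  99  98  99  99
  99  99 100  99 100 101 101 102 102 104 103 103 103 103 104 103]
[131 122 105  78  76  76  76  89 137 113 100 102 103 103 102 103 101 100
 101 101 101 100 100 101 100 101 100 100 101 101 101 102 101 103]
[128 117 109  78  77  76 106 136 137 100  99 100  99  99  99 100 100 100
 100 100 101 102 103 103 102 102 102 102 102 102 102 101 102 102]
topblue [(np.int32(20), [261.4, 204.4]), (np.int32(1), [246.0, 205.0]), (np.int32(1), [248.0, 206.0]), (np.int32(4), [251.5, 207.0])]
[0.47785996 0.25924715 0.19988524] [ 0.36486026  0.47667483 -1.40138485] 16.0
fz -1.8159503382308246 0.14177050915073422
[0.4658303  0.35327618 0.088     ]
```

```bash
python3 -m pendant '[{"tx":0,"ty":0,"tz":-0.8,"spin":0,"claw":1},{"tx":0,"ty":0,"tz":0.8,"spin":0,"claw":1},{"tx":0,"ty":0,"tz":0,"spin":0,"claw":1}]' 3 |tail -1; python3 m.py
python3 -m pendant '[{"tx":0,"ty":0,"tz":-0.8,"spin":0,"claw":1},{"tx":0,"ty":0,"tz":0.8,"spin":0,"claw":1},{"tx":0,"ty":0,"tz":0,"spin":0,"claw":1}]' 3 |tail -1; python3 m.py
```

```text
grasp_force: 0.0
bars [(np.int32(58), [286.1, 223.9])]
[130 129 133 121  80  76  76  76  77  77  79 124 137 138  95  87  87  85
  86  84  85  84  84  84  84  85  84  84  84  84  85  83  85  84]
[131 122 106  77  74  76  76  89 137 137 136 136 138 125  93  85  86  85
  86  85  85  85  85  85  85  84  85  84  85  85  84  84  84  84]
[128 117 109  77  74  76 105 136 137 137 137 136 138 137 138 114 105  86
  80  80  82  83  92  93  96  90  89  88  91  95  78  73  70  66]
topblue [(np.int32(26), [263.1, 202.6]), (np.int32(1), [246.0, 205.0]), (np.int32(1), [248.0, 206.0]), (np.int32(4), [251.5, 207.0])]
[0.47734094 0.25952571 0.19956859] [ 0.4986853  -0.23732761 -0.05190736] 17.275
grasp_force: 0.0
bars [(np.int32(73), [287.3, 224.3])]
[130 128 133 121  80  77  76  75  76  76  79 124 137 118  90  89  87  86
  87  86  86  86  85  88  87  88  85  86  86  87  86  86  87  87]
[130 122 106  77  76  77  76  89 138 137 136 137 139 120  91  90  89  89
  87  88  88  88  87  88  87  88  88  88  86  87  87  87  88  87]
[129 116 108  77  75  74 106 135 137 137 137 137 137 136 138 126  93  83
  86  85  86  85  85  86  85  86  85  84 103  99  63  55 102 105]
topblue [(np.int32(27), [263.1, 202.4]), (np.int32(1), [246.0, 205.0]), (np.int32(1), [248.0, 206.0]), (np.int32(4), [251.5, 207.0])]
[0.47752189 0.25958473 0.20006301] [0.44795236 0.21001124 0.20822801] 17.75
```

The chute has slipped from the grip, so I need to look.

```bash
python3 - <<'E'
from h import *
t=shot('top');s=shot('side')
a=cv2.resize(t[140:250,230:350],None,fx=3.33,fy=4);b=cv2.resize(s[150:280,230:340],None,fx=3.64,fy=4)
a=cv2.copyMakeBorder(a,0,b.shape[0]-a.shape[0],0,0,cv2.BORDER_CONSTANT)
cv2.imwrite('pics/v6.png',np.hstack([a,b])[:,:,::-1]); print(env.get_obs()['grip_width'])
E
```

```text
0.0005786838626085789
```

View pics/v6.png

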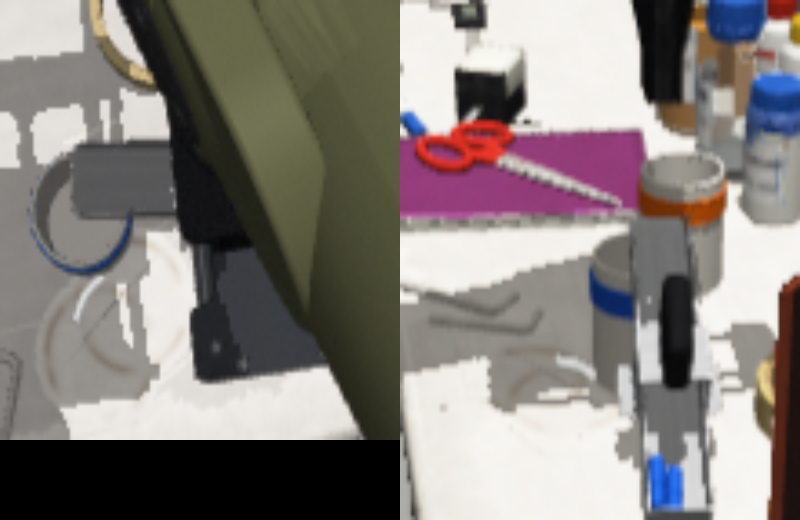

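The chute has fallen spout-up. On the left its spout rests on the blue jar's rim near (73,180), and on the right its rear is on the table with both bars still in it at (657,480). The jar is upright. I'll move the arm aside to measure, then regrip, and this time tilt moderately and shake with a firm grip.

```bash
python3 -m pendant '[{"tx":0.9,"ty":-0.2,"tz":-0.1,"spin":0,"claw":0},{"tx":0.9,"ty":-0.2,"tz":0,"spin":0,"claw":0},{"tx":0.9,"ty":-0.2,"tz":0,"spin":0,"claw":0},{"tx":0.9,"ty":-0.2,"tz":0,"spin":0,"claw":0},{"tx":0.9,"ty":-0.2,"tz":0,"spin":0,"claw":0}]' | head -2
python3 - <<'E'
from h import *
np.set_printoptions(precision=4,suppress=True)
t=shot('top','t7.png');s=shot('side','s7.png')
for n,im,box in(('top',t,(225,150,400,250)),('side',s,(270,190,340,320))):
    h=cv2.cvtColor(im,cv2.COLOR_RGB2HSV);x0,y0,x1,y1=box
    for nm,lo,hi in(('blue',(100,120,60),(125,255,255)),('black',(0,0,0),(180,255,45))):
        m=cv2.inRange(h,lo,hi)[y0:y1,x0:x1];k,l,st,c=cv2.connectedComponentsWithStats(m)
        for i in range(1,k):
            if st[i,4]>9:
                p=np.argwhere(l==i)[:,::-1]+[x0,y0]; r=cv2.minAreaRect(p.astype(np.float32)); print(n,nm,st[i,4],(c[i]+[x0,y0]).round(1),r)
E
```

```text
time_s: 18.48
tool_pos: [0.3941, 0.4763, 0.2055]
top blue 89 [321.  187.5] ((321.0, 187.0), (8.0, 12.0), 90.0)
top blue 36 [261.5 203.1] ((260.6876220703125, 202.83670043945312), (5.764830112457275, 22.20360565185547), 54.1623420715332)
top black 335 [379.  155.6] ((380.5, 157.5), (15.0, 35.0), 90.0)
top black 236 [314.6 180. ] ((314.5, 180.5), (9.0, 29.0), 90.0)
side blue 78 [287.4 224.4] ((286.79998779296875, 224.10000610351562), (15.722782135009766, 6.825988292694092), 32.47119140625)
side blue 106 [302.4 270.5] ((302.5, 270.0), (12.0, 9.0), 90.0)
side black 209 [305.4 232.3] ((305.5, 232.5), (27.0, 7.0), 90.0)
side black 385 [337.1 277.1] ((338.18280029296875, 269.11798095703125), (5.9372782707214355, 94.18682098388672), 3.094058036804199)
```

```bash
python3 - <<'E'
from h import *
np.set_printoptions(precision=4,suppress=True)
print('handle',tri(('top',314.6,180),('side',305.4,232.3)))
print('bars',tri(('top',321,187.3),('side',302.4,270.5)))
a,b=onz('top',300.5,180.3,.1),onz('top',328.5,180.3,.1);d=a-b;print(a,b,'yaw',np.degrees(np.arctan2(d[1],d[0])))
t=cv2.cvtColor(cv2.imread('pics/t7.png'),cv2.COLOR_BGR2GRAY).astype(int)
for v in(172,176,180,184,188,192,196): print(v,t[v,240:352:2])
for u in(270,280,290,325,331,337): print(u,t[164:208,u])
E
```

```text
handle (array([0.488 , 0.2349, 0.0953]), np.float64(3.948707546293663e-05))
bars (array([0.4832, 0.2169, 0.018 ]), np.float64(2.392610100174796e-05))
[0.4862 0.262  0.1   ] [0.4875 0.2086 0.1   ] yaw 91.3535482170727
172 [199 198 199 200 201 201 200 199 197 210 203 197 196 194 194 195 196 194
 191 194 195 196 198 199 200 140 140 140 139 139 107 152 153 152 148 149
 145 192 195 196 198 198 197 199 198 198 199 198 199 197 198 200 199 199
 200 200]
176 [196 195 195 197 196 198 145  64  63  58  63  64  69  60  49  56  56  51
  49  56  56  50  50  55  56  50  49  48  49  49  49 141 139 133  73  14
  19  17  16  20  19  19  17  17  18  64 196 196 196 197 197 196 199 199
 197 195]
180 [199 198 197 200  79  65 141 143 139 138 137 137 138 137 137 139 138 138
 137 138 138 138 138 137 137 136 137 136  73  75  28   9  16  13  14   9
  19  19  18  19  19  20  18  18  20  74 194 194 195 196 199 200 200 200
 198 198]
184 [122 199  85  66  65  67 141 140 139 139 138 140 138 138 137 137 138 137
 137 136 135 136 136 136 136 137 136  75  74  73  74  24  12  13  11  11
  11   9   5  15  28  38  64  61  
[... 1151 characters left out ...]
3 140 138 113 106  50  77 143 134 136 140
 140 137 137 139 137 140 139 139 137 138 149  59 117 111 111 111 110 110
 110 124 199 198 196 196 196 197]
325 [199 199 198 198 197 200 198 197 196 197 195  88  19  20  19  22  22  18
  12  41  63  73  68  58  70  67  66  67  65  79 191 193 193 197 198 198
 199 200 198 196 194 191 190 191]
331 [201 201 202 202 202 200 200 199 198 197 196 195 158 156 177 168 183 194
 175 162 139 123 107 101  87  93  97 113 136 193 194 196 196 196 195 197
 198 196 195 194 194 195 194 193]
337 [199 200 201 200 200 199 198 198 198 199 199 199 198 196 194 194 194 196
 198 198 197 197 196 196 197 195 195 195 196 196 198 197 196 197 198 198
 197 196 196 195 194 194 194 194]
```

```bash
python3 -m pendant '[{"tx":0,"ty":0,"tz":0,"spin":0.9,"claw":0},{"tx":0,"ty":0,"tz":0,"spin":0.9,"claw":0},{"tx":-0.81,"ty":0.29,"tz":0,"spin":0,"claw":0},{"tx":-0.81,"ty":0.29,"tz":0,"spin":0,"claw":0},{"tx":-0.81,"ty":0.29,"tz":0,"spin":0,"claw":0},{"tx":-0.81,"ty":0.29,"tz":0,"spin":0,"claw":0},{"tx":-0.81,"ty":0.29,"tz":0,"spin":0,"claw":0},{"tx":-0.81,"ty":0.29,"tz":0,"spin":0,"claw":0},{"tx":0,"ty":0,"tz":0.7,"spin":0,"claw":0},{"tx":0,"ty":0,"tz":0,"spin":0,"claw":0}]' 15
```

```text
time_s: 19.82
tool_pos: [0.486, 0.2321, 0.1677]
tool_rot: [-179.8, 0.1, 91.3]
force: [-0.8, -0.6, -0.2]
grip_width: 0.0872
grasp_force: 0.0
```

```bash
python3 -m pendant '[{"tx":0.05,"ty":0.03,"tz":0.7,"spin":0,"claw":0.6},{"tx":0,"ty":0,"tz":0.68,"spin":0,"claw":0.6},{"tx":0,"ty":0,"tz":0,"spin":0,"claw":1},{"tx":0,"ty":0,"tz":0,"spin":0,"claw":1},{"tx":0,"ty":0,"tz":0,"spin":0,"claw":1},{"tx":0,"ty":0,"tz":0,"spin":0,"claw":1},{"tx":0,"ty":0,"tz":0,"spin":0,"claw":1},{"tx":0,"ty":0,"tz":0,"spin":0,"claw":1},{"tx":0,"ty":0,"tz":0,"spin":0,"claw":1}]' 15
```

```text
time_s: 20.95
tool_pos: [0.4887, 0.2363, 0.1002]
tool_rot: [180.0, -0.0, 91.4]
force: [1.6, -0.2, 1.5]
grip_width: 0.0138
grasp_force: 15.0
```

```bash
python3 -m pendant '[{"tx":0,"ty":0,"tz":-0.3,"spin":0,"claw":1},{"tx":0,"ty":0,"tz":-0.6,"spin":0,"claw":1},{"tx":0,"ty":0,"tz":-0.3,"spin":0,"claw":1},{"tx":-0.2,"ty":-0.2,"tz":0,"spin":0,"claw":1},{"tx":-0.35,"ty":-0.3,"tz":0,"spin":0,"claw":1},{"tx":-0.35,"ty":-0.3,"tz":0,"spin":0,"claw":1},{"tx":-0.2,"ty":-0.2,"tz":0,"spin":0,"claw":1},{"tx":0,"ty":0,"tz":0.4,"spin":0,"claw":1},{"tx":0,"ty":0,"tz":0.2,"spin":0,"claw":1}]' 40 && python3 -c "
from h import *
t=shot('top','t8.png');s=shot('side','s8.png')
h=cv2.cvtColor(s,cv2.COLOR_RGB2HSV)
for nm,lo,hi in(('blue',(100,120,60),(125,255,255)),('black',(0,0,0),(180,255,45))):
    m=cv2.inRange(h,lo,hi);m[:,:230]=0;m[:,340:]=0;m[:190]=0;k,l,st,c=cv2.connectedComponentsWithStats(m)
    print(nm,[(st[i].tolist(),c[i].round(1).tolist()) for i in range(1,k) if st[i,4]>9])
"
```

```text
time_s: 22.08
tool_pos: [0.4388, 0.1794, 0.1288]
tool_rot: [-179.9, 0.0, 91.4]
force: [-0.5, 0.2, -3.6]
grip_width: 0.0132
grasp_force: 40.0
blue [([289, 217, 20, 13, 124], [298.7, 225.2]), ([270, 271, 10, 11, 102], [274.5, 276.4])]
black [([252, 190, 49, 60, 954], [277.2, 212.0]), ([325, 190, 6, 11, 50], [327.3, 194.7]), ([333, 222, 7, 95, 385], [337.1, 277.1]), ([237, 330, 6, 5, 15], [239.3, 332.5]), ([282, 368, 20, 24, 49], [293.0, 378.1]), ([329, 382, 11, 3, 22], [334.4, 383.4])]
```

```bash
python3 -m pendant '[{"tx":0,"ty":0,"tz":0.3,"spin":0,"claw":1},{"tx":0,"ty":0,"tz":0.3,"spin":0,"claw":1},{"tx":0,"ty":0,"tz":0.2,"spin":0,"claw":1},{"tx":0,"ty":0,"tz":0.2,"spin":0,"claw":1},{"tx":0,"ty":0,"tz":0.1,"spin":0,"claw":1},{"tx":0,"ty":0,"tz":0.08,"spin":0,"claw":1},{"tx":0,"ty":0,"tz":0,"spin":0,"claw":1}]' 7
```

```text
time_s: 23.05
tool_pos: [0.4409, 0.1831, 0.0725]
tool_rot: [179.9, -0.2, 91.5]
force: [-3.0, 4.0, 7.4]
grip_width: 0.0146
grasp_force: 7.0
```

```bash
python3 -m pendant '[{"tx":0,"ty":0,"tz":0,"spin":0,"claw":0.5},{"tx":0,"ty":0,"tz":-0.05,"spin":0,"claw":0.5},{"tx":0,"ty":0,"tz":0,"spin":0,"claw":0.5}]' 7
python3 -c "
from h import *
np.set_printoptions(precision=4,suppress=True)
s=shot('side','s9.png');t=shot('top','t9.png')
g=cv2.cvtColor(s,cv2.COLOR_RGB2GRAY).astype(int)
for u in(266,270,274,278,282): print(u,g[262:312,u])
for y in(.183-.075,.183-.070,.183-.08): print(y,proj('side',[.4405,y,0]),proj('side',[.4405,y,.022]))
h=cv2.cvtColor(s,cv2.COLOR_RGB2HSV);m=cv2.inRange(h,(100,120,60),(125,255,255))[250:310,250:300];p=np.argwhere(m);print('bars',p.mean(0)[::-1]+[250,250],len(p))
g=cv2.cvtColor(t,cv2.COLOR_RGB2GRAY).astype(int)
for v in(204,208,212): print(v,g[v,270:380])
"
```

```text
time_s: 23.42
tool_pos: [0.44, 0.1797, 0.0734]
tool_rot: [-180.0, 0.0, 91.4]
force: [0.3, 0.5, 0.5]
grip_width: 0.0365
grasp_force: 0.0
266 [137 138 139 139 139 138 138 137 137 137 122 109 113 117 110 107 106 110
 132 143 141 140 221 245 245 245 244 245 245 245 245 246 245 245 245 246
 246 246 247 247 246 246 245 243 241 240 241 242 243 244]
270 [102  91  89  87  81  78  78  90  94  75  59  58  77  98 101 107 114 122
 144 141 121 185 224 204 180 191 186 174 183 185 153 118 113 108 107 139
 177 229 244 244 244 246 246 247 246 247 247 247 247 246]
274 [ 95  91  99  99  98  99  99  99  99  98  99 100 101 100 101 109 163 156
 100 158 195 196 197 165 106  93  93 138 139 114 113 114 112 111 110 114
 140 224 244 245 246 246 246 246 246 246 247 247 247 246]
278 [ 22  73 102 102 101 102 101 101 101 102 101 102 102 102 101 158 195 157
 100 159 195 194 195 153  85  85  80 128 138 114 114 113 112 111 109 123
 126 218 245 246 246 247 247 247 247 247 246 246 247 247]
282 [ 37  78  99  99  99  99  99 100  99  99 100 100  98  98  99 155 193 154
  99 156 194 194 195 194 195 195 176 156 124 100 112 11
[... 1175 characters left out ...]
 17  17  19  17  18
  20  16  16  18  17  20  45  21  14  20   7  17  15  32  44  44  31  32
  29  28  23  16  16  20  14  17  16  20  20  25  31  40  45  45  38  31
  32  30  47  70  83  87  89  87  89  88  90  89  90  89  90  90  91  92
  93  91]
212 [108 107 107 107 107 108 107 107 107 107 108 107 107 107 108 107 107 108
 108 108 108 107 109 108 108 107 109 107 108 109 108 109 108 108 108 108
 107 108 108 108  93 112 107 110 107 104 107 105 108 106 105 107 107 105
 104  89 105 113 180 139  44  29  13  18  16  17  13  13  18  18  32  44
  44  33  32  31  23  18  17  18  18  19  18  20  23  31  37  43  47  42
  30  30  29  30  46  70  86  93  93  94  94  95  95  94  96  96  97  98
  98  98]
```

```bash
python3 -c "
from h import *
np.set_printoptions(precision=4,suppress=True,linewidth=220)
t=cv2.imread('pics/t9.png');g=cv2.cvtColor(t,cv2.COLOR_BGR2GRAY).astype(int)
print('black start y',onz('top',307.3,208,.087),onz('top',307.3,208,.065))
for v in range(186,226,3): print(v,g[v,236:312:2])
print('lvl handle front', proj('top',[.44,.202,.087]), 'spout',proj('top',[.438,.288,.002]))
"
```

```text
black start y [0.4344 0.2474 0.087 ] [0.4359 0.2466 0.065 ]
186 [210 122 185 109  93  90  94 141 129 128 129 128 129 130  73 217 205 213 211 209 209 210 211 212 209 207 210 208 207 201 117 120 208 211 208 211 212 212]
189 [122 123 207  97  95 170 219 219 219 143 128 128 128 128 128 156 109 210 212 210 209 209 210 211 211 210 217 208 210 120 121 119 120 122 121 121 121 119]
192 [121  93 163 100  92 219 219 218 219 219 218 129 128 129 128 142 121 208 210 123 120 200 208 212 219 212 211 209 210 120 121 120 120 120 119 121 119 121]
195 [120 120 181 101 163 219 219 219 219 219 219 129 129 128 128 153 102 121 122 120 122 122 128 211 211 213 211 209 212 121 120 119 120 120 120 118 119 118]
198 [124 123 122 116 125 219 219 218 219 219 133 128 129 128 127 107  39 134 139 141 142 130 124 124 121 120 120 119 121 120 123 123 123 121 120 120 120 105]
201 [123 124 126 123 136 214 219 219 219 213 133 129 128 109 107  40  84 124  93  90 107 116 118  95  93  94  99 109  94  91  79  76  78  76  74  73  66  74]
204 [122 124 126 125  92 182 114 128 127 127 128 125 122  63  43  95 110 107 108 108 108 108
[... 622 characters left out ...]
06 105 104 104 104 104 105 105 104 103 104 104 105 104 104 103 105 104  88]
219 [212 130 121 121 136 114 128 137 196 134 136 136 122 137 138 137 138 118 118 131 139 138 138 138 140 138 133 120 119 118 117 124 119 120 118 118 117  99]
222 [215 210 120 136 117 125 139 140 140 134 132 132 138 136 138 139 137 137 134 133 138 139 140 136 124 136 120 120 118 119 129 118 119 120 119 120 120 107]
225 [210 210 133 137 113 134 138 138 139 134 124 132 136 138 136 138 139 137 140 139 141 137 136 122 130 142 122 121 134 120 117 120 120 118 117 117 117 118]
lvl handle front (np.float64(330.9089812727209), np.float64(205.68134247634936)) spout (np.float64(286.5519319536207), np.float64(208.50777343413282))
```

```bash
python3 -c "
from h import *
np.set_printoptions(precision=4,suppress=True,linewidth=220)
print(onz('top',267.5,209.8,.008),onz('top',290,209.6,.015))
t=cv2.imread('pics/t9.png');g=cv2.cvtColor(t,cv2.COLOR_BGR2GRAY).astype(int)
for u in(272,290,305,310,314,318): print(u,g[194:228,u])
s=cv2.imread('pics/s9.png');g=cv2.cvtColor(s,cv2.COLOR_BGR2GRAY).astype(int);print(g[296,258:300]);print(g[294,258:300])
for x in(.43,.44,.45): print(x,proj('side',[x,.148,.005]))
"
```

```text
[0.4339 0.3281 0.008 ] [0.435  0.2806 0.015 ]
272 [121 122 127 140 139 128 113  93  83  95 108 107 107 109 109 109 107 107 107 108 108 107 107 106  99 118 135 136 134 136 136 140 138 139]
290 [212 209 210 202 119 121 120 109  73 109 105 106 108 109 107 106 108 105 108 107 107 105 104  96  78 120 121 120 120 119 120 121 127 118]
305 [119 120 119 120 121 119 106  73  93 108 105 105 107 106 103 104 106 105 108 107 104 103 105 108  89 118 116 118 118 118 118 116 118 117]
310 [121 118 107 107 105  90  81  74  91  46  15  20  18  19  20  12   8  30  93  86  86  89  88  77  58  99 113 112 107 106 120 118 117 117]
314 [121 119 102 104  95 106 104 105 102  53  17  20  20  19  16  14  14  45 107 107 107 108 108 111  51  77 106 104 101  90 118 118 118 119]
318 [120 119 110 103  96 177 106 107 102  55  14  20  22  21  17  15  14  48 108 108 109 109 108 109  58 104 106 103 102 102 118 119 118 118]
[243 242 243 244 244 244 245 246 245 245 244 238 107 115 110 110 110 111 110 109 109 109 109 109 110 110 110 110 108 108 110 157 246 245 245 246 246 246 246 245 245 245]
[245 245 245 245 245 245 246 246 245 245 244 238 113 112 112 112 112 113 112 113 112 112 112 112 113 112 113 112 112 112 113 153 246 246 247 247 247 246 246 246 245 245]
0.43 (np.float64(273.191593537435), np.float64(296.9291359898703))
0.44 (np.float64(278.5465614675719), np.float64(297.079108122934))
0.45 (np.float64(283.9106424086771), np.float64(297.2289443410057))
```

```bash
python3 -m pendant '[{"tx":0.2,"ty":-0.05,"tz":0,"spin":-0.15,"claw":0.5},{"tx":0.2,"ty":0,"tz":0.13,"spin":0,"claw":0.5},{"tx":0,"ty":0,"tz":0,"spin":0,"claw":1},{"tx":0,"ty":0,"tz":0,"spin":0,"claw":1},{"tx":0,"ty":0,"tz":0,"spin":0,"claw":1},{"tx":0,"ty":0,"tz":0,"spin":0,"claw":1}]' 40
```

```text
time_s: 24.28
tool_pos: [0.4373, 0.1997, 0.0672]
tool_rot: [180.0, -0.0, 92.0]
force: [-0.6, 0.2, -1.3]
grip_width: 0.0129
grasp_force: 40.0
```

```bash
python3 -m pendant '[{"tx":-0.1,"ty":0,"tz":-0.1,"spin":0,"claw":1},{"tx":-0.1,"ty":0,"tz":-0.4,"spin":0,"claw":1},{"tx":0,"ty":0,"tz":-0.7,"spin":0,"claw":1},{"tx":0,"ty":0,"tz":-0.7,"spin":0,"claw":1},{"tx":0,"ty":0.1,"tz":-0.4,"spin":0,"claw":1},{"tx":0.2,"ty":0.15,"tz":-0.16,"spin":0,"claw":1},{"tx":0.3,"ty":0.2,"tz":0,"spin":0,"claw":1},{"tx":0.3,"ty":0.15,"tz":0,"spin":0,"claw":1},{"tx":0.1,"ty":0,"tz":0,"spin":0,"claw":1},{"tx":0,"ty":0,"tz":0,"spin":0,"claw":1}]' 60
cat > m.py <<'E'
from h import *
np.set_printoptions(linewidth=250,precision=4,suppress=True)
t=shot('top'); s=shot('side'); o=env.get_obs()
g=cv2.cvtColor(t,cv2.COLOR_RGB2GRAY).astype(int)
for v in(184,190,196): print(g[v,236:268])
h=cv2.cvtColor(s,cv2.COLOR_RGB2HSV);m=cv2.inRange(h,(100,120,60),(125,255,255));k,l,st,c=cv2.connectedComponentsWithStats(m)
print('blue',[(st[i,4],c[i].round(1).tolist()) for i in range(1,k) if st[i,4]>3 and 270<c[i][0]<325 and 185<c[i][1]<300])
print(o['time_s'],o['grasp_force'],o['grip_width'],o['tool_pos'],o['force'])
E
python3 m.py
```

```text
time_s: 25.52
tool_pos: [0.465, 0.2363, 0.1891]
tool_rot: [-179.9, 0.1, 92.1]
force: [-0.2, -0.2, -2.2]
grip_width: 0.0125
grasp_force: 60.0
[224 224 221 220 139 114 132  79  76  96 115 115 114 115 116 115 115 115 115 114 114 114 114 115 114 114 115 113 114 112 112 112]
[130 130 129 122 105  77  75  76  76  87 113 114 114 115 115 114 115 115 114 115 115 115 115 114 113 114 113 113 114 113 115 114]
[129 129 130 127 133  75  75  74  98 105 112 113 115 116 117 115 115 116 115 114 115 116 114 114 115 114 114 115 114 115 115 114]
blue [(np.int32(18), [283.1, 221.9]), (np.int32(23), [306.4, 222.7])]
25.625 59.985639452934265 0.0126830848070978 [0.4653 0.2354 0.1896] [ 0.2515  0.1186 -1.0691]
```

```bash
python3 -c "
from h import *
print('lvl spout',proj('top',[.4608,.3633,.126]),'bars',proj('side',[.467,.175,.135]),'rear bottom',proj('side',[.469,.1845,.125]))"
python3 -m pendant '[{"tx":0,"ty":0,"tz":0,"spin":0,"claw":1},{"tx":0,"ty":0,"tz":0,"spin":0,"claw":1}]' 5|tail -1; python3 m.py
python3 -m pendant '[{"tx":0,"ty":0,"tz":0,"spin":0,"claw":1},{"tx":0,"ty":0,"tz":0,"spin":0,"claw":1}]' 3|tail -1; python3 m.py
```

```text
lvl spout (np.float64(245.86797459482005), np.float64(190.91517733930982)) bars (np.float64(293.50064601744214), np.float64(229.2176655694302)) rear bottom (np.float64(294.7995623598868), np.float64(231.5278731201728))
grasp_force: 5.0
[217 223 221 221 139 114 132  79  76  76  76  91  78 110 113 113 113 114 112 112 112 112 111 111 111 112 112 111 111 112 109 111]
[129 129 131 121 105  77  75  77  76  88 137 136 119 111 111 111 113 115 111 111 112 111 111 112 111 111 111 112 112 112 112 111]
[130 129 131 126 135  75  74  75  98 135 137 136 119 110 112 112 112 115 112 111 112 112 113 113 111 112 112 111 112 111 112 112]
blue [(np.int32(15), [283.0, 222.0]), (np.int32(22), [306.5, 222.8])]
25.975 4.998628199100494 0.013612319352577855 [0.4656 0.2358 0.1902] [-0.1821 -0.0979 -2.1364]
grasp_force: 3.0
[223 223 221 220 139 116 132  79  75  95  78  77  90  76  78  79 101 117 117 111 106 102 103 102 103 103 104 104 104 103 103 104]
[130 130 131 122 105  76  75  74  76  89 137 137 137 137 137 137 136 137 118 101 101 103 104 103 101 104 101 101 102 103 102 102]
[129 130 130 124 135  75  75  75  99 135 137 137 137 137 136 136 137 136 116 105 100 102 102 104 102 102 103 103 104 102 103 103]
blue [(np.int32(7), [282.7, 222.6]), (np.int32(20), [306.2, 223.2])]
26.325 2.9995767027139664 0.013923597597248146 [0.4656 0.2359 0.1901] [-0.0049  0.9475 -2.0065]
```

```bash
python3 -m pendant '[{"tx":0.06,"ty":0,"tz":0,"spin":0,"claw":1},{"tx":0.03,"ty":0,"tz":0,"spin":0,"claw":1}]' 3|tail -1; python3 m.py
python3 -m pendant '[{"tx":0,"ty":0,"tz":0,"spin":0,"claw":1},{"tx":0,"ty":0,"tz":0,"spin":0,"claw":1}]' 3|tail -1; python3 m.py
```

```text
grasp_force: 3.0
[223 223 221 220 139 112 131  79  75  76  75  75  88  77  79  79 101 133 111 101 102 103 103 101 101 101 102 101 102 102 102 103]
[130 130 130 121 104  77  75  74  75  88 136 136 136 136 137 137 136 106 100 101 101 101 100 102 101 100 100 101 101 100 100 102]
[129 129 130 125 134  73  74  75  98 135 136 136 137 136 136 135 137 103  98 101 102 101 101 100 101 101 102 101 101 101 100 102]
blue [(np.int32(9), [282.7, 222.0]), (np.int32(22), [306.4, 222.9])]
26.675 2.999620735645294 0.01373002356059672 [0.4654 0.2408 0.1901] [-0.1812  0.61   -2.2891]
grasp_force: 3.0
[224 223 220 220 140 114 132  78  77  76  75  76  88  76  76  78 101  97 102 101 102 102 103 101 101 101 102 102 102 102 101 102]
[129 129 128 122 105  78  75  74  77  88 137 136 137 137 136 137 136 110 100 100 101 104 102 100 101 102 100 101 101 100 100 101]
[130 129 130 125 135  74  73  75 100 135 137 136 136 137 136 137 137 109  98 100 101 102 102 101 101 102 102 101 101 101  99 101]
blue [(np.int32(10), [282.8, 222.3]), (np.int32(22), [306.4, 222.9])]
27.025 2.999488189816475 0.013844552274903813 [0.4655 0.2404 0.1901] [ 0.4999 -0.1097 -2.6227]
```

```bash
python3 -m pendant '[{"tx":0.05,"ty":0,"tz":-0.5,"spin":0,"claw":1},{"tx":0.02,"ty":0,"tz":0.45,"spin":0,"claw":1},{"tx":0,"ty":0,"tz":0,"spin":0,"claw":1}]' 3|tail -1; python3 m.py
```

```text
grasp_force: 3.0
[223 223 221 220 139 113 132  80  74  74  75  75  75  76  78  79 100 115 138 137 138 109  80  79  78  79  78  78  79  87  86  87]
[130 129 130 121 105  77  74  75  76  87 137 136 136 135 135 136 135 136 137 136 104  99  96  96  98  98  98  99  97  98  97  97]
[128 129 129 126 134  73  73  74  98 134 136 136 136 137 136 136 136 135 137 135 101  96  97  97  98  98  97  98  96  96  97  97]
blue [(np.int32(7), [282.6, 221.3]), (np.int32(65), [299.3, 226.0])]
27.5 2.997109740972519 0.014165582874317888 [0.4652 0.2437 0.1926] [ 0.0707  1.3831 -1.2572]
```

```bash
python3 -m pendant '[{"tx":0,"ty":0,"tz":0,"spin":0,"claw":1},{"tx":0.15,"ty":0,"tz":0,"spin":0,"claw":1},{"tx":0,"ty":0,"tz":0,"spin":0,"claw":1},{"tx":-0.25,"ty":0,"tz":0,"spin":0,"claw":1},{"tx":0.25,"ty":0,"tz":0,"spin":0,"claw":1},{"tx":-0.25,"ty":0,"tz":0,"spin":0,"claw":1},{"tx":0.25,"ty":0,"tz":0,"spin":0,"claw":1},{"tx":0,"ty":0,"tz":0,"spin":0,"claw":1}]' 60|tail -1; python3 m.py
python3 - <<'E'
from h import *
t=shot('top');m=cv2.inRange(cv2.cvtColor(t,cv2.COLOR_RGB2HSV),(100,100,40),(125,255,255))[165:225,225:330]
k,l,st,c=cv2.connectedComponentsWithStats(m)
print([(st[i].tolist(),(c[i]+[225,165]).round(1).tolist()) for i in range(1,k)])
E
```

```text
grasp_force: 60.0
[222 222 220 219 138 112 130  78  75  76  75  75  74  75  75  79  85  95  96  96  97  97  97  97  96  97  96  99  97  97  99  98]
[127 130 128 121 104  77  75  74  74  88 134 136 135 136 120  96  97  97  99  98  97  97  97  96  96  96  97  95  96  95  97  95]
[128 127 128 125 133  73  72  75  98 134 136 135 135 134 120  96  95  95  96  96  97  97  98  96  97  95  98  96  96  95  96  95]
blue [(np.int32(123), [295.8, 225.2])]
28.6 59.996681213378906 0.012382354117343265 [0.465  0.2517 0.1925] [-0.4483  0.2102 -2.2545]
[([37, 15, 1, 1, 1], [262.0, 180.0]), ([17, 37, 2, 2, 2], [242.5, 202.5]), ([25, 36, 17, 7, 27], [259.5, 205.0]), ([21, 40, 1, 1, 1], [246.0, 205.0]), ([23, 41, 1, 1, 1], [248.0, 206.0])]
```

```bash
python3 -m pendant '[{"tx":-0.35,"ty":0,"tz":0,"spin":0,"claw":1},{"tx":0.3,"ty":0,"tz":0,"spin":0,"claw":1},{"tx":-0.3,"ty":0,"tz":0,"spin":0,"claw":1},{"tx":0.3,"ty":0,"tz":0,"spin":0,"claw":1},{"tx":-0.3,"ty":0,"tz":-0.2,"spin":0,"claw":1},{"tx":0.3,"ty":0,"tz":0.2,"spin":0,"claw":1},{"tx":-0.3,"ty":0,"tz":-0.2,"spin":0,"claw":1},{"tx":0.3,"ty":0,"tz":0.2,"spin":0,"claw":1},{"tx":0,"ty":0,"tz":0,"spin":0,"claw":1}]' 60|tail -1; python3 m.py
python3 - <<'E'
from h import *
f=[]
for i in range(24): t=shot('top'); f.append(env.get_obs()['force'][2])
print(np.mean(f),np.std(f)/24**.5)
m=cv2.inRange(cv2.cvtColor(t,cv2.COLOR_RGB2HSV),(100,80,30),(125,255,255))[165:225,225:330]
k,l,st,c=cv2.connectedComponentsWithStats(m)
print([(st[i].tolist(),(c[i]+[225,165]).round(1).tolist()) for i in range(1,k)])
E
```

```text
grasp_force: 60.0
[222 223 220 220 139 114 130  80  76  75  75  76  76  75  77  79 100 106 107  78  76  77  77  77  78  86  85  86  87  87  95  96]
[129 129 129 121 103  78  74  75  74  88 136 136 136 135 135 136 113  96  96  96  96  97  97  97  98  97  98  98  98  95  96  95]
[128 128 129 124 132  73  74  76  97 134 136 135 135 136 135 137 104  96  96  96  95  96  97  97  97  96  96  96  98  96  96  97]
blue [(np.int32(48), [290.4, 208.4]), (np.int32(121), [295.8, 225.4])]
29.875 59.996745586395264 0.01213449706527203 [0.4649 0.249  0.1923] [ 0.4509  0.1105 -3.0275]
-2.018131423460045 0.1301104774375569
[([37, 15, 2, 2, 2], [262.5, 180.5]), ([45, 24, 17, 10, 139], [278.0, 193.9]), ([15, 33, 1, 1, 1], [240.0, 198.0]), ([16, 35, 3, 4, 4], [242.0, 201.5]), ([21, 36, 21, 7, 34], [258.5, 205.1])]
```

The bars have moved to about (278,194) in the top view, roughly 40 mm from the spout. I'll keep shaking.

```bash
cat > b.py <<'E'
from h import *
t=shot('top');m=cv2.inRange(cv2.cvtColor(t,cv2.COLOR_RGB2HSV),(100,80,30),(125,255,255))[165:225,225:330]
k,l,st,c=cv2.connectedComponentsWithStats(m)
print([(st[i].tolist(),(c[i]+[225,165]).round(1).tolist()) for i in range(1,k) if st[i,4]>5],env.get_obs()['time_s'])
E
python3 b.py
python3 -m pendant '[{"tx":-0.3,"ty":0,"tz":0,"spin":0,"claw":1},{"tx":0.3,"ty":0,"tz":0,"spin":0,"claw":1},{"tx":-0.3,"ty":0,"tz":-0.2,"spin":0,"claw":1},{"tx":0.3,"ty":0,"tz":0.2,"spin":0,"claw":1},{"tx":0,"ty":0,"tz":0,"spin":0,"claw":1}]' 60|tail -1; python3 b.py
```

```text
[([45, 24, 17, 10, 139], [278.0, 193.9]), ([21, 36, 21, 7, 34], [258.5, 205.1])] 31.125
grasp_force: 60.0
[([23, 26, 19, 10, 139], [257.2, 195.6]), ([21, 37, 21, 6, 31], [257.9, 205.3])] 31.8
```

```bash
python3 b.py
python3 -m pendant '[{"tx":-0.3,"ty":0,"tz":0,"spin":0,"claw":1},{"tx":0.3,"ty":0,"tz":0,"spin":0,"claw":1},{"tx":0,"ty":0,"tz":0,"spin":0,"claw":1}]' 60|tail -1; python3 b.py; python3 m.py
```

```text
[([24, 26, 18, 10, 137], [257.4, 195.3]), ([21, 36, 21, 7, 33], [258.2, 205.2])] 31.85
grasp_force: 60.0
[([16, 26, 16, 11, 121], [248.2, 195.7]), ([21, 36, 21, 7, 34], [258.5, 205.1])] 32.275
[223 223 220 219 139 113 131  79  75  75  76  74  75  75  79  78 101  88 115  96  98  97  96  95  95  97  96  97  98  98  97  97]
[129 130 130 121 104  77  75  75  75  87 135 137 136 137 135 136 136 104  96  97  97  96  97  98  96  96  97  97  96  94  94  95]
[128 128 130 126 134  74  75  75  98  90  54  61  61  53  45  51  49  96  95  96  98  97  96  96  96  96  96  96  97  98  97  97]
blue [(np.int32(120), [295.7, 225.3])]
32.375 59.99687612056732 0.012209025003174714 [0.4652 0.2486 0.1926] [ 0.1754  0.2627 -2.2661]
```

```bash
python3 b.py
python3 -m pendant '[{"tx":0,"ty":0,"tz":-0.3,"spin":0,"claw":1},{"tx":0,"ty":0,"tz":-0.3,"spin":0,"claw":1},{"tx":0,"ty":0,"tz":0,"spin":0,"claw":1}]' 60|tail -1; python3 b.py; python3 m.py
```

```text
[([21, 27, 8, 13, 60], [250.2, 197.3]), ([21, 36, 21, 7, 34], [258.5, 205.1])] 32.425
grasp_force: 60.0
[([21, 25, 5, 5, 23], [248.2, 192.0]), ([21, 33, 22, 10, 38], [259.3, 204.5]), ([34, 34, 6, 5, 15], [261.2, 200.5])] 32.85
[224 224 145 133 135 117 136  81  77  77  78  79  78  77  82  83 100 101 100 102 100  98  97  99  98  99  99 100  99  99  99 101]
[134 133 133 125 108  79  77  78  77  91 115  92  91  92  92  92  99 101 100 102 101  98  98  99  98  97  98  98  98  99  98  98]
[132 132 133 128 138  76  76  78 101 139 140 140 140 139 141 117 100  98  98  98  98  97  98  99  98  96  95  99  97  97  97  98]
blue [(np.int32(166), [295.1, 224.6])]
32.95 59.99714970588684 0.01214902231335298 [0.465  0.2489 0.2225] [-0.4743  0.038  -1.5352]
```

Both bars now show inside the jar, at (248,192) and (261,200). I'll retreat and set the chute down.

```bash
python3 -m pendant '[{"tx":-0.44,"ty":-0.24,"tz":0,"spin":0,"claw":1},{"tx":-0.44,"ty":-0.24,"tz":0,"spin":0,"claw":1},{"tx":-0.44,"ty":-0.24,"tz":0,"spin":0,"claw":1},{"tx":-0.44,"ty":-0.24,"tz":0,"spin":0,"claw":1},{"tx":0,"ty":0,"tz":0.55,"spin":0,"claw":1},{"tx":0,"ty":0,"tz":0.55,"spin":0,"claw":1},{"tx":0,"ty":0,"tz":0.55,"spin":0,"claw":1},{"tx":0,"ty":0,"tz":0.4,"spin":0,"claw":1},{"tx":0,"ty":0,"tz":0.2,"spin":0,"claw":1},{"tx":0,"ty":0,"tz":0,"spin":0,"claw":1}]' 60; python3 b.py
python3 -m pendant '[{"tx":0,"ty":0,"tz":0.1,"spin":0,"claw":1},{"tx":0,"ty":0,"tz":0.1,"spin":0,"claw":1},{"tx":0,"ty":0,"tz":0.1,"spin":0,"claw":1},{"tx":0,"ty":0,"tz":0.1,"spin":0,"claw":1},{"tx":0,"ty":0,"tz":0.1,"spin":0,"claw":1},{"tx":0,"ty":0,"tz":0.1,"spin":0,"claw":1},{"tx":0,"ty":0,"tz":0,"spin":0,"claw":1}]' 5
```

```text
time_s: 34.2
tool_pos: [0.4198, 0.1591, 0.1095]
tool_rot: [-179.9, 0.0, 92.0]
force: [0.5, 0.2, -1.4]
grip_width: 0.0124
grasp_force: 60.0
[([20, 18, 25, 25, 58], [262.0, 199.8]), ([21, 25, 14, 5, 62], [252.1, 192.0]), ([34, 28, 7, 11, 31], [262.5, 198.2])] 34.25
time_s: 35.12
tool_pos: [0.4199, 0.1594, 0.0795]
tool_rot: [-180.0, 0.0, 92.0]
force: [-0.3, 1.1, -0.9]
grip_width: 0.014
grasp_force: 5.0
```

```bash
python3 -m pendant '[{"tx":0,"ty":0,"tz":0.1,"spin":0,"claw":1},{"tx":0,"ty":0,"tz":0.1,"spin":0,"claw":1},{"tx":0,"ty":0,"tz":0.02,"spin":0,"claw":1},{"tx":0,"ty":0,"tz":0,"spin":0,"claw":1},{"tx":0,"ty":0,"tz":0,"spin":0,"claw":0.6},{"tx":0,"ty":0,"tz":0,"spin":0,"claw":0.5},{"tx":0,"ty":0,"tz":0,"spin":0,"claw":0.3},{"tx":0,"ty":0,"tz":0,"spin":0,"claw":0.3}]' 5
python3 -m pendant '[{"tx":0,"ty":0,"tz":-0.3,"spin":0,"claw":0.2},{"tx":0,"ty":0,"tz":-0.8,"spin":0,"claw":0.2},{"tx":0,"ty":0,"tz":-0.8,"spin":0,"claw":0.2},{"tx":0,"ty":0,"tz":-0.8,"spin":0,"claw":0.2},{"tx":0.9,"ty":0,"tz":0,"spin":0,"claw":0.2},{"tx":0.9,"ty":0,"tz":0,"spin":0,"claw":0.2},{"tx":0.9,"ty":0,"tz":0,"spin":0,"claw":0.2},{"tx":0.9,"ty":0,"tz":0,"spin":0,"claw":0.2},{"tx":0.9,"ty":0,"tz":0,"spin":0,"claw":0.2},{"tx":0.9,"ty":0,"tz":0,"spin":0,"claw":0.2}]' 5
python3 -m pendant '[{"tx":0.9,"ty":-0.3,"tz":0,"spin":0,"claw":0.2},{"tx":0.9,"ty":-0.3,"tz":0,"spin":0,"claw":0.2},{"tx":0,"ty":0,"tz":0,"spin":0,"claw":0.2}]' 5
python3 - <<'E'
from h import *
np.set_printoptions(precision=4,suppress=True)
t=shot('top','t9b.png');s=shot('side','s9b.png')
for n,im,box in(('top',t,(225,150,400,250)),('side',s,(230,190,330,340))):
    h=cv2.cvtColor(im,cv2.COLOR_RGB2HSV);x0,y0,x1,y1=box
    for nm,lo,hi in(('blue',(100,100,40),(125,255,255)),('black',(0,0,0),(180,255,45))):
        m=cv2.inRange(h,lo,hi)[y0:y1,x0:x1];k,l,st,c=cv2.connectedComponentsWithStats(m)
        print(n,nm,[((st[i]+[x0,y0,0,0,0]).tolist(),(c[i]+[x0,y0]).round(1).tolist()) for i in range(1,k) if st[i,4]>9])
E
```

```text
time_s: 36.12
tool_pos: [0.4204, 0.1594, 0.0692]
tool_rot: [180.0, -0.0, 92.0]
force: [0.1, 0.4, 0.2]
grip_width: 0.046
grasp_force: 0.0
time_s: 37.38
tool_pos: [0.4109, 0.4307, 0.2054]
tool_rot: [179.9, -0.0, 92.0]
force: [0.6, 0.0, 0.7]
grip_width: 0.0696
grasp_force: 0.0
time_s: 37.75
tool_pos: [0.3737, 0.5225, 0.2045]
tool_rot: [-179.9, -0.1, 92.4]
force: [0.2, -1.0, -0.0]
grip_width: 0.0697
grasp_force: 0.0
top blue [([246, 190, 13, 5, 56], [252.0, 192.2]), ([245, 193, 25, 15, 43], [260.1, 203.0]), ([259, 194, 7, 9, 25], [262.5, 198.0])]
top black [([363, 150, 36, 17, 341], [378.9, 155.6]), ([328, 213, 23, 8, 156], [338.7, 216.7])]
side blue [([282, 217, 27, 13, 185], [295.0, 224.6])]
side black [([265, 245, 8, 30, 212], [268.5, 259.9]), ([237, 330, 6, 5, 15], [239.3, 332.5])]
```

```bash
python3 - <<'E'
from h import *
np.set_printoptions(precision=4,suppress=True)
print('now',tri(('top',338.7,216.7),('side',268.5,259.9)),'init',tri(('top',358.2,215.2),('side',268.6,271.8)))
for p in((252,192.2),(262.5,198)): print('bar',onz('top',*p,.01),onz('top',*p,.05))
print(env.sign_off())
E
```

```text
now (array([0.42  , 0.1839, 0.0633]), np.float64(0.0005414412265713088)) init (array([0.4238, 0.1452, 0.0635]), np.float64(0.0007661963569754338))
bar [0.4703 0.3619 0.01  ] [0.4663 0.3584 0.05  ]
bar [0.4585 0.3393 0.01  ] [0.455  0.3368 0.05  ]
the job is handed in; nothing more can be done
None
```

I handed the job in: by my last camera check both stir bars are inside the blue-collared jar, the jar is standing where it was, and the chute is back upright on the table (handle height 63 mm, same as at the start). The chute slipped out of the grip once at about 17 s and landed with its spout on the jar's rim; I re-gripped it and finished at about 38 s, and the judge's verdict was not shown to me.

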